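Load the specimen dryer and start it

ROBOT

A 7-joint arm with a two-finger parallel gripper is mounted at the origin on the work surface. World frame = base frame: x ahead of the robot, y to its left, z up, the work surface at z = 0. Lengths are in m, angles in rad, forces in N, time in s.
With the tool pointing down it reaches from about 0.4 to 0.9 m from the base axis. Payload 5.6 kg.
Tool frame: the origin (TCP) lies between the finger pads; the fingertips stand 22 mm ahead of it and the grasp point (between the pads) lies 3 mm ahead of it; z points along the fingers, y is the direction in which the jaws open and shut (so a half turn about z gives the same grasp; the last joint's range is limited). The gripper opens to 92 mm and grips with 3 to 60 N. Pads are 20 mm wide; open, the fingers measure 128 mm over their backs; the gripper's body (75 mm by 189 mm) begins 69 mm behind the grasp point.
Start: joints at [1.243, 0.468, -0.012, 1.603, 0.006, 1.071, -0.056], TCP at [0.183, -0.624, 0.21] pointing down, gripper open.
Joint ranges: [-2.53, 2.53], [-0.31, 2.02], [-1.57, 1.55], [0.28, 2.44], [-1.29, 4.43], [0.15, 1.84], [-2.92, 2.92]. Speed limits (rad/s): [2.57, 2.57, 3.14, 3.14, 3.14, 3.14, 3.14].

INTERFACE

Orientations are given as a rotation vector (axis times angle).
In Python, from cell import manip gives the robot as it stands.
- The arm moves only by the tool send_rows, never from a script. Its argument "plan" is text: rows parted by semicolons, each of 7 numbers parted by spaces: the shift along the tool's x, y, z in m, then the turn, a rotation vector about the tool's x, y, z in rad, then the opening, from 0 (shut) to 1 (fully open). In form: x y z ax ay az gripper; .... A call has 1 to 20 rows; each row shifts and turns the commanded pose from where the row before left it, along the tool's axes as they then stand; what a row does not reach is not made up. A row lasts 1/12 s, in which the tool goes at most 41.7 mm and 7.16 degrees, less where a joint would pass 70% of its speed; a pose out of reach is approached as far as the arm can. A call with a gripper value outside its range is refused whole. The fingers move at their own pace and stop on an object; "squeeze" is the grip in N (left out, the last holds). Time passes only in rows, so rows that do not move let the fingers close. It gives the time, the measured TCP pose, the force and the opening at its end, in the units of the state.
- manip.state(): the state, without advancing time (a new reading comes with each control period).
- manip.grab_frame(name): name is "scene" or "top" or "wrist"; returns a dict with "pixels" (420x560x3 uint8, red, green, blue), "depth" (420x560 float32, m along the optical axis (not along the pixel's ray), 0 where there is no reading), "fx", "fy", "cx", "cy" (pixels), "cam_to_world" (4x4, takes a point from camera to world coordinates); the wrist camera has in their place "T_tool_cam" (4x4, takes a point from camera to tool coordinates, whose origin is the TCP and whose axes are the flange's). Camera axes: x right, y up, looking along -z (the intrinsics and any distortion apply to the point x, -y, -z); pixel columns grow to the right and rows downward; lengths in m; the calibration is good to about 2 mm. The wrist camera is an equidistant fisheye: a pixel r from the principal point sees the ray r / f radians off the axis. A picture is of the moment at which its call begins: read the wrist's pose just before it.
- manip.job_done(): hands the job in, once; it reports no verdict.
Trained networks look in the newest picture that a camera, given by its name, has taken for a name from the list of things; names that differ only in an ending like _2 or _b are one class to them, and where a whole thing is asked for, a point or a joint stands for the part that bears it (a point fixed in the world has none). Each returns a list of dicts, best first, with "score" (0 to 1); they miss things now and then, are a little off and sometimes report something else, mostly with a low value. They report only what shows in the picture. A call takes as long as a camera call. They do not tell look-alikes from the thing itself.
- manip.masks_of(camera, query): "region" (420x560 bool, what is visible of it).
- manip.mark_of(camera, query): "xyz" ([x, y, z] in m, in world coordinates, good to about 4 mm: a listed point, or the origin of a listed thing).
The state is a dict: "time_s": time; "joints": joint angles; "qvel": joint speeds; "joint_torque": joint torques, N m; "tool_pos": TCP position; "orientation": TCP orientation; "force": force on the tool from outside, world axes, zero at the start; "torque": the same for the moment, N m; "opening": finger opening in m.
Only numpy, scipy, OpenCV 4.12 (cv2) and the standard library are available. Lean on these libraries where they do the work, as an engineer would, in place of code of your own. Each camera call takes 0.05 s, during which the arm holds its last target.

TASK

Lay all the rock and fossil specimens that are on the bench (three to five of them) in the open chamber of the dryer, then put the lid on the chamber and press it down until it sits fully home and level, and push the filter sleeve over the dryer's spigot right down to its foot. Once both are on, and not before, turn the dial to the two-bar mark so that it rests in that click. Do not knock over the bottle or the jar.

Things in the scene. Friction and masses are not known exactly. Their poses are not given: they have to be found in the camera images.
- dryer: Grey metal specimen dryer fixed on the bench, 170 (x) x 460 (y). Origin: on the bench under the chamber's centre; z up. Open chamber in the middle: outside 170 x 250, inside 150 (x) x 230 (y), inner floor 20 and rim 80 above the bench. At its -y end a step 30 high (y -125 to -215) with the spigot; at its +y end a dial panel 50 high (y 125 to 245).
- chamber (a point): Centre of the chamber's inner floor, axes as the dryer's.
- rim (a point): Centre of the chamber's mouth at the height of the metal rim (80 above the bench), axes as the dryer's. On the rim a narrow stiff black gasket frame stands 8 proud; it sinks flush under about 10 N in all (more than the lid's weight) and stays down.
- spigot_foot (a point): Foot of the upright round steel spigot, on the step (30 above the bench), axes as the dryer's. Spigot 45 diameter, 45 tall, top 10 tapered to 34.
- dial (a joint): Angle (rad) of the dryer's selector dial about its vertical axis, growing clockwise seen from above. Four click positions, 0.7 apart: 0 white dot (off), 0.7 one bar, 1.4 two bars, 2.1 three bars; it springs into the nearest one when let go. Needs about 0.1 N m to turn over a click, end stops at -0.1 and 2.2.
- dial_grip (a point): On the dial's axis, 80 above the bench. The dial is a grey disc, 60 diameter, with a raised bar 56 long, 16 wide on it, from 18 below to 12 above this point. x runs along the bar; a white line on its -x half is the pointer. At joint 0 the axes are the dryer's, pointer to the dryer's -x. Grip the bar across its width to turn it.
- lid: Loose lid, 0.3 kg. Origin: centre of underside, z up. From the bottom: stepped plug 14 deep (138 x 218, then 144 x 224) that enters the chamber; grey flange 170 (x) x 250 (y), 8 thick; central black bar handle 20 (x) x 70 (y), 22 to 56 above the origin. Fits either way round. Laid on, it rests on the proud gasket, origin 6 below the rim; pressed home (on the handle's top), 14 below.
- sleeve: Loose upright aluminium filter sleeve, a plain tube open at both ends, 62 outside, 50 inside diameter, 70 tall. Origin: centre of its lower end, z along it. Goes over the spigot (2.5 mm clearance a side) down to the step.
- calcite: White eight-sided crystal prism lying on a flat, 64 long, 32 wide, 32 high. Loose; one of the specimens, absent (None) in some runs. Origin: centre of the underside as it first lies; x along its length, z up. Grip across y, at mid-length.
- fossil_wood: Red-brown eight-sided piece of fossil wood lying on a flat, 60 long, 36 wide, 36 high. Loose; one of the specimens, absent (None) in some runs. Origin: centre of the underside as it first lies; x along its length, z up. Grip across y, at mid-length.
- vertebra: Pale vertebra: round body 38 diameter, 30 high with a 4 high ridge on top, and a spine 12 wide through it, 64 long. Loose; one of the specimens, absent (None) in some runs. Origin: centre of the underside as it first lies; x along its length, z up. Grip across y, at mid-length.
- slab: Grey sawn rock block with a round fossil on top, 64 x 36 x 28. Loose; one of the specimens, absent (None) in some runs. Origin: centre of the underside as it first lies; x along its length, z up. Grip across y, at mid-length.
- cluster: Glassy crystals on a grey rock base, base 62 x 34 x 18, crystals up to 38 high. Loose; one of the specimens, absent (None) in some runs. Origin: centre of the underside as it first lies; x along its length, z up. Grip across y, at mid-length.
- bottle: Amber glass bottle, 52 diameter, 105 tall, standing loose; a bystander. Origin: centre of its foot, z up.
- jar: Glass jar, 60 diameter, 70 tall, standing loose; a bystander. Origin: centre of its foot, z up.
Mind the look-alikes: they are no part of the job. What is shaped like the calcite but pink or turquoise is not meant.

How it is judged:
On the way, in this order (a step that is already met when the one before it is completed fails the run):
1. every specimen lies in the chamber (x of calcite in the frame of chamber between -0.075 and 0.075 m and y of calcite in the frame of chamber between -0.115 and 0.115 m and z of calcite in the frame of chamber between -0.01 and 0.045 m and x of fossil_wood in the frame of chamber between -0.075 and 0.075 m and y of fossil_wood in the frame of chamber between -0.115 and 0.115 m and z of fossil_wood in the frame of chamber between -0.01 and 0.045 m and x of vertebra in the frame of chamber between -0.075 and 0.075 m and y of vertebra in the frame of chamber between -0.115 and 0.115 m and z of vertebra in the frame of chamber between -0.01 and 0.045 m and x of slab in the frame of chamber between -0.075 and 0.075 m and y of slab in the frame of chamber between -0.115 and 0.115 m and z of slab in the frame of chamber between -0.01 and 0.045 m and x of cluster in the frame of chamber between -0.075 and 0.075 m and y of cluster in the frame of chamber between -0.115 and 0.115 m and z of cluster in the frame of chamber between -0.01 and 0.045 m and contact force between the fingers and calcite below 0.1 N and contact force between the fingers and fossil_wood below 0.1 N and contact force between the fingers and vertebra below 0.1 N and contact force between the fingers and slab below 0.1 N and contact force between the fingers and cluster below 0.1 N), for 0.2 s.
2. the lid is pressed home and the sleeve is down on the spigot (z of lid in the frame of rim below -0.0105 m and horizontal distance between lid and rim below 0.01 m and angle between lid's own z axis and vertical below 0.04 rad and angle between the x axis of lid and the x axis of dryer, either way round below 0.1 rad and z of sleeve in the frame of spigot_foot between -0.006 and 0.005 m and horizontal distance between sleeve and spigot_foot below 0.007 m and angle between sleeve's own z axis and vertical below 0.07 rad), for 0.2 s.
3. the dial is turned to the two-bar mark, lid and sleeve still home (all of step 2 and value of joint dial between 1.22 and 1.58 rad), for 0.2 s.
At the end, for the whole second after the job is handed in: Every specimen present is in the chamber; the lid is within 3.5 mm of fully home, level within 0.04 rad, square on the rim; the sleeve stands upright over the spigot within 5 mm of its foot; the dial rests at 1.4 rad (two bars) within 0.18; all released and still (all of step 3 and x of calcite in the frame of chamber between -0.075 and 0.075 m and y of calcite in the frame of chamber between -0.115 and 0.115 m and z of calcite in the frame of chamber between -0.01 and 0.045 m and x of fossil_wood in the frame of chamber between -0.075 and 0.075 m and y of fossil_wood in the frame of chamber between -0.115 and 0.115 m and z of fossil_wood in the frame of chamber between -0.01 and 0.045 m and x of vertebra in the frame of chamber between -0.075 and 0.075 m and y of vertebra in the frame of chamber between -0.115 and 0.115 m and z of vertebra in the frame of chamber between -0.01 and 0.045 m and x of slab in the frame of chamber between -0.075 and 0.075 m and y of slab in the frame of chamber between -0.115 and 0.115 m and z of slab in the frame of chamber between -0.01 and 0.045 m and x of cluster in the frame of chamber between -0.075 and 0.075 m and y of cluster in the frame of chamber between -0.115 and 0.115 m and z of cluster in the frame of chamber between -0.01 and 0.045 m and velocity of joint dial between -0.1 and 0.1 rad/s and linear speed of each of lid, sleeve below 0.02 m/s); the robot touches nothing.
It fails at once if the bottle or the jar is knocked over (angle between any of bottle, jar's own z axis and vertical above 0.7 rad).
Of calcite, fossil_wood, vertebra, slab, cluster only 3 to 5 are there at a start; the rules pass over those that are not, and their reading is None.
At some moment in a run one of calcite, fossil_wood, vertebra, slab, cluster, lid may be knocked a few centimetres aside while the robot is not near it.
It also fails if it takes over 210 s, if anything falls off the work surface, if the arm or the gripper's body presses on something with over 40 N, if the wrist force passes 120 N, or if a joint passes its speed limit or range.

## Working session

There is one attempt and no reset: what is moved stays moved. The work goes in short steps, Python scripts to look and compute and a tool call to move; the robot and the scene stay as the last step left them, time stands still between calls to the robot, and variables do not carry over. Pictures are saved under pics/ and viewed, and the job is handed in when it is done.

Besides the shell and the picture viewer there is one more tool, called after "Emit:" as name(argument=value, ...), one argument or row to a line, values as JSON. send_rows: Moves the arm, as the interface text tells. Its arguments: {"type":"object","properties":{"plan":{"type":"string"},"squeeze":{"type":"number"}},"required":["plan"]}

```bash
ls; mkdir -p pics; python3 - <<'E'
from cell import manip
import cv2
print(manip.state())
for n in ("scene","top","wrist"):
    f=manip.grab_frame(n); cv2.imwrite(f"pics/{n}0.png",f["pixels"][:,:,::-1])
    print(n,f["fx"],f["fy"],f["cx"],f["cy"]); print(f.get("cam_to_world",f.get("T_tool_cam")).round(4) if hasattr(f.get("cam_to_world",f.get("T_tool_cam")),'round') else f.get("cam_to_world"))
    print([k for k in f])
E
```

```text
pics
{'time_s': 0.0, 'joints': array([ 1.24303156,  0.46836345, -0.01160755,  1.60363764,  0.0060115 ,
        1.07139044, -0.05627392]), 'qvel': array([ 0.00140689, -0.000629  ,  0.00077298, -0.00067883,  0.00048625,
        0.00212708, -0.00010649]), 'joint_torque': array([-9.40849361e-06, -5.20564914e+01, -1.26939733e-02, -2.43746334e+01,
       -5.66614873e-02,  1.72162894e-02,  1.75737773e-04]), 'tool_pos': array([ 0.18236844, -0.62326852,  0.20884347]), 'orientation': array([-3.10810256e+00, -4.45509458e-01,  5.96350666e-04]), 'force': array([ 0.50147706, -0.42758457,  0.1206889 ]), 'torque': array([ 0.00110984,  0.00593398, -0.00728408]), 'opening': 0.09229016167390054}
scene 413.5743829156915 413.5743829156915 283.95706210111933 214.48615331336453
[[-0.7504 -0.525   0.4017  0.9422]
 [ 0.6608 -0.5797  0.4767  0.5317]
 [-0.0174  0.6231  0.7819  0.8827]
 [ 0.      0.      0.      1.    ]]
['pixels', 'depth', 'fx', 'fy', 'cx', 'cy', 'cam_to_world']
top 504.2117895874335 504.2117895874335 281.1251105526588 211.54008471483976
[[-0.0159  0.9948 -0.1008  0.4111]
 [-0.9999 -0.0162 -0.0023  0.0405]
 [-0.0039  0.1008  0.9949  1.4429]
 [ 0.      0.      0.      1.    ]]
['pixels', 'depth', 'fx', 'fy', 'cx', 'cy', 'cam_to_world']
wrist 325.19226210127806 325.19226210127806 279.2671545019999 207.89320200300472
[[-3.000e-04  9.566e-01  2.914e-01  8.350e-02]
 [ 1.000e+00 -1.000e-04  1.500e-03  2.000e-04]
 [ 1.400e-03  2.914e-01 -9.566e-01 -1.737e-01]
 [ 0.000e+00  0.000e+00  0.000e+00  1.000e+00]]
['pixels', 'depth', 'fx', 'fy', 'cx', 'cy', 'T_tool_cam']
```

View pics/top0.png

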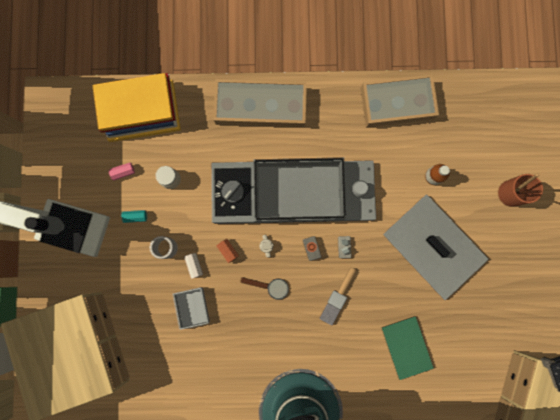

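View pics/scene0.png

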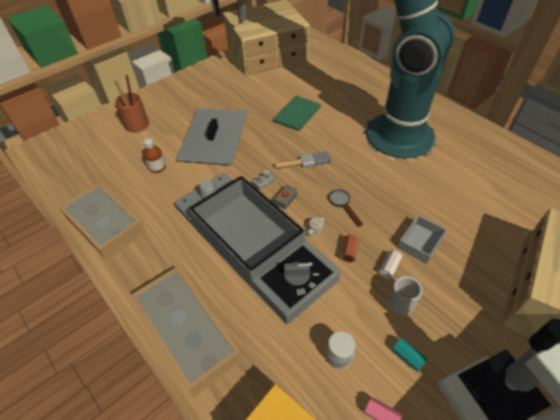

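```bash
python3 - <<'E'
from cell import manip
for c in ("top","scene"):
  for q in "dryer chamber rim spigot_foot dial_grip lid sleeve calcite fossil_wood vertebra slab cluster bottle jar".split():
    r=manip.mark_of(c,q)
    print(c,q,[(round(d['score'],2),[round(float(v),3) for v in d['xyz']]) for d in r[:4]])
E
```

```text
top dryer [(0.55, [0.614, -0.013, -0.001])]
top chamber [(0.61, [0.611, -0.007, 0.022])]
top rim [(0.66, [0.61, -0.006, 0.083])]
top spigot_foot [(0.71, [0.654, -0.399, -0.001]), (0.64, [0.612, -0.175, 0.029])]
top dial_grip [(0.8, [0.609, 0.176, 0.081]), (0.36, [0.453, -0.041, -0.001])]
top lid []
top sleeve [(0.74, [0.612, -0.01, 0.02]), (0.69, [0.463, 0.372, -0.002]), (0.44, [0.448, -0.132, 0.0])]
top calcite [(0.67, [0.405, 0.297, -0.001]), (0.65, [0.549, 0.465, 0.001]), (0.33, [0.451, -0.04, -0.002])]
top fossil_wood [(0.59, [0.45, 0.199, 0.002]), (0.22, [0.45, -0.388, 0.002])]
top vertebra [(0.62, [0.456, 0.087, 0.001])]
top slab [(0.64, [0.453, -0.041, -0.003])]
top cluster [(0.79, [0.451, -0.134, 0.001])]
top bottle [(0.89, [0.652, -0.397, 0.002]), (0.54, [0.611, -0.007, 0.019])]
top jar [(0.63, [0.446, -0.388, -0.003]), (0.61, [0.661, 0.36, 0.001])]
scene dryer [(0.79, [0.606, -0.01, 0.001])]
scene chamber [(0.62, [0.615, -0.006, 0.016])]
scene rim [(0.6, [0.615, -0.005, 0.081])]
scene spigot_foot [(0.56, [0.611, -0.173, 0.03])]
scene dial_grip [(0.76, [0.61, 0.178, 0.082])]
scene lid [(0.84, [0.445, -0.388, -0.006])]
scene sleeve [(0.17, [0.609, 0.179, 0.085])]
scene calcite [(0.83, [0.409, 0.291, 0.003]), (0.7, [0.679, 0.503, -0.001])]
scene fossil_wood [(0.66, [0.447, 0.199, -0.0]), (0.65, [0.454, 0.374, -0.002])]
scene vertebra [(0.83, [0.458, 0.093, 0.005])]
scene slab [(0.78, [0.45, -0.037, -0.002])]
scene cluster [(0.68, [0.457, -0.14, -0.003]), (0.18, [0.609, -0.175, 0.031])]
scene bottle [(0.56, [0.649, -0.394, 0.005])]
scene jar [(0.84, [0.657, 0.363, -0.001])]
```

The top view shows these candidates:
- **Calcite-shaped:** white at (194,265), pink at (121,171), turquoise at (134,216). I choose the white one.
- **Red-brown wood:** (227,251).
- **Vertebra:** (266,245).
- **Slab:** (312,248).
- **Cluster:** (346,247).
- **Sleeve or jar:** the open tube at (162,246) is the sleeve, and the one at (166,176) looks like the jar.
- **Lid:** (437,247).

Next I check a close crop and measure.

```bash
cat > h.py <<'E'
from cell import manip
import numpy as np, cv2
from scipy.spatial.transform import Rotation as R
def cloud(cam):
    s=manip.state(); f=manip.grab_frame(cam); d=f["depth"]
    h,w=d.shape; u,v=np.meshgrid(np.arange(w),np.arange(h))
    x=(u-f["cx"])/f["fx"]; y=(v-f["cy"])/f["fy"]
    if cam=="wrist":
        r=np.hypot(x,y); k=np.where(r>1e-9,np.tan(np.minimum(r,1.5))/np.maximum(r,1e-9),1); x=x*k;y=y*k
        T=np.eye(4);T[:3,:3]=R.from_rotvec(s["orientation"]).as_matrix();T[:3,3]=s["tool_pos"];T=T@np.array(f["T_tool_cam"])
    else: T=np.array(f["cam_to_world"])
    P=np.stack([x*d,-y*d,-d,np.ones_like(d)],-1)@T.T
    P=P[...,:3]; P[d<=0]=np.nan
    return f,P
def rect(pts):
    (cx,cy),(a,b),ang=cv2.minAreaRect((pts*1000).astype(np.float32))
    if a<b: a,b,ang=b,a,ang+90
    return (round(cx,1),round(cy,1)),(round(a,1),round(b,1)),round((ang+90)%180-90,1)
def st():
    s=manip.state(); M=R.from_rotvec(s["orientation"]).as_matrix()
    print("t %.2f pos %s yaw(x) %.1f tilt %.3f F %s open %.4f"%(s["time_s"],s["tool_pos"].round(4),np.degrees(np.arctan2(M[1,0],M[0,0])),np.arccos(-M[2,2]),s["force"].round(1),s["opening"]), "q",s["joints"].round(2))
    return s,M
def go(x,y,z,jaw=None):
    """jaw: wanted world yaw of tool x in deg (mod 180). prints turn about tool z and then shifts"""
    s,M=st(); yaw=np.degrees(np.arctan2(M[1,0],M[0,0]))
    d=0
    if jaw is not None: d=(jaw-yaw+90)%180-90
    # tool z down: world yaw +d = -d about tool z
    az=-np.radians(d); M2=M@R.from_rotvec([0,0,az]).as_matrix()
    D=np.array([x,y,z])-s["tool_pos"]
    print("turn az %.4f (alt %.4f) rows %.1f | world shift %s | shift after turn %s | before turn %s"%(az,az-np.sign(az)*np.pi,abs(az)/.12,D.round(4),(M2.T@D).round(4),(M.T@D).round(4)))
E
python3 - <<'E'
from h import *
f,P=cloud("top")
def box(u,v,r,zmin,zmax=1):
    sub=P[v-r:v+r,u-r:u+r].reshape(-1,3); m=(sub[:,2]>zmin)&(sub[:,2]<zmax); return sub[m]
for n,u,v,r in [("calc",194,265,16),("wood",227,251,16),("vert",266,245,15),("slab",312,248,16),("clus",346,247,14),("sleeve",162,246,18),("jar",166,176,18),("bottle",437,174,20),("lid",437,247,62),("rim",300,190,75)]:
    for z in ((0.012,) if n not in("lid","rim") else (0.012,0.035) if n=="lid" else (0.07,)):
        p=box(u,v,r,z); print(n,z,len(p),"zmax %.3f med %.3f"%(p[:,2].max(),np.median(p[:,2])),rect(p[:,:2]),p[:,:2].mean(0).round(4))
c=f["pixels"][215:300,140:370]; cv2.imwrite("pics/crop1.png",cv2.resize(c,None,fx=3.4,fy=3.4,interpolation=cv2.INTER_CUBIC)[:,:,::-1])
c=f["pixels"][145:235,200:390]; cv2.imwrite("pics/crop2.png",cv2.resize(c,None,fx=4,fy=4,interpolation=cv2.INTER_CUBIC)[:,:,::-1])
E
```

```text
calc 0.012 276 zmax 0.037 med 0.028 ((407.4, 292.9), (63.8, 32.6), 18.3) [0.4079 0.2913]
wood 0.012 288 zmax 0.045 med 0.032 ((447.6, 196.3), (60.7, 36.3), 34.7) [0.4475 0.1952]
vert 0.012 179 zmax 0.041 med 0.029 ((459.7, 87.1), (57.0, 35.7), -16.2) [0.4594 0.0869]
slab 0.012 295 zmax 0.036 med 0.027 ((450.6, -41.2), (63.9, 35.9), 16.4) [ 0.4504 -0.0408]
clus 0.012 248 zmax 0.039 med 0.018 ((453.7, -134.7), (59.5, 34.0), -0.6) [ 0.4536 -0.1335]
sleeve 0.012 323 zmax 0.075 med 0.059 ((459.0, 371.3), (60.9, 60.4), 60.0) [0.4582 0.3713]
jar 0.012 420 zmax 0.078 med 0.066 ((655.5, 359.8), (56.0, 54.8), -78.7) [0.6535 0.3571]
bottle 0.012 381 zmax 0.111 med 0.071 ((650.6, -394.7), (52.6, 45.6), 30.0) [ 0.6478 -0.3895]
lid 0.012 5396 zmax 0.066 med 0.021 ((483.3, -360.0), (340.1, 172.0), 41.5) [ 0.4493 -0.3878]
lid 0.035 225 zmax 0.066 med 0.054 ((449.5, -388.7), (69.7, 21.1), 40.9) [ 0.449  -0.3875]
rim 0.07 1437 zmax 0.097 med 0.084 ((611.9, -0.5), (391.3, 171.8), -89.5) [ 0.6127 -0.0078]
```

View pics/crop1.png

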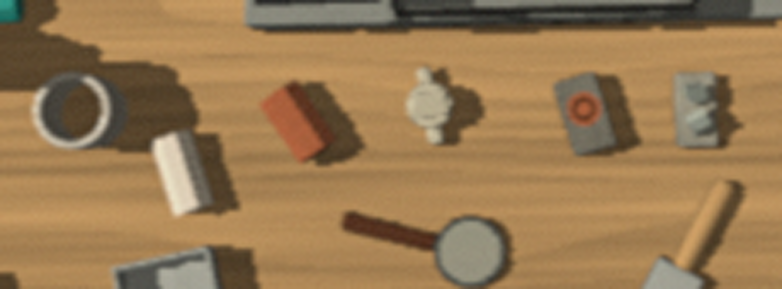

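View pics/crop2.png

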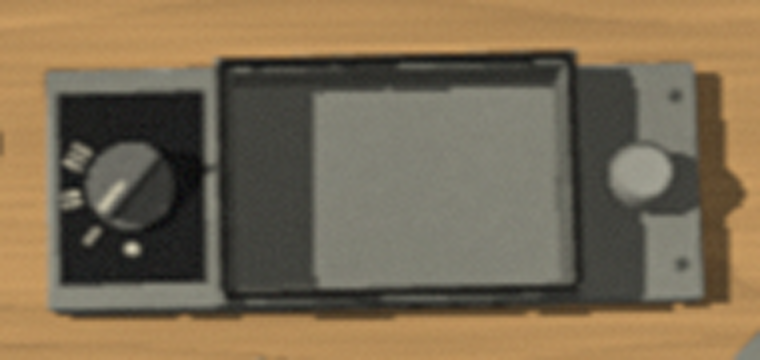

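```bash
python3 - <<'E'
from h import *
f,P=cloud("top")
Q=P.reshape(-1,3)
m=(Q[:,2]>0.072)&(Q[:,2]<.1)&(abs(Q[:,0]-.612)<.12)&(Q[:,1]<.13)&(Q[:,1]>-.145)
print("rim",m.sum(),rect(Q[m][:,:2]))
m=(Q[:,2]>0.018)&(Q[:,2]<.1)&(abs(Q[:,0]-.612)<.12)&(abs(Q[:,1])<.28)
print("dryer",m.sum(),rect(Q[m][:,:2]))
m=(Q[:,2]>0.06)&(Q[:,2]<.1)&(abs(Q[:,0]-.612)<.05)&(Q[:,1]<-.145)&(Q[:,1]>-.21)
print("spig",m.sum(),rect(Q[m][:,:2]),Q[m].mean(0))
m=(Q[:,2]>0.082)&(Q[:,2]<.1)&(abs(Q[:,0]-.612)<.05)&(Q[:,1]>.14)&(Q[:,1]<.22)
print("dialbar",m.sum(),rect(Q[m][:,:2]),Q[m].mean(0))
m=(Q[:,2]>0.016)&(Q[:,2]<.035)&(abs(Q[:,0]-.449)<.16)&(Q[:,1]<-.23)&(Q[:,1]>-.56)&(np.abs(Q[:,0]-.449)+np.abs(Q[:,1]+.388)<.22)
print("lid",m.sum(),rect(Q[m][:,:2]))
go(.4537,-.1347,.20,0)
E
```

```text
rim 1121 ((612.2, -7.6), (250.7, 171.0), -89.6)
dryer 8350 ((597.2, -21.9), (517.6, 205.6), 89.4)
spig 203 ((612.7, -177.4), (43.1, 42.3), 60.2) [ 0.61180985 -0.17590546  0.07138509]
dialbar 125 ((610.7, 177.5), (54.7, 16.9), -41.0) [0.61012823 0.17698488 0.09012605]
lid 4863 ((449.9, -388.9), (250.1, 171.5), 41.6)
t 1.65 pos [ 0.1826 -0.6238  0.2098] yaw(x) 16.3 tilt 0.000 F [0.5 0.1 0.6] open 0.0921 q [ 1.24  0.47 -0.01  1.6   0.01  1.07 -0.06]
turn az 0.2847 (alt -2.8569) rows 2.4 | world shift [ 0.2711  0.4891 -0.0098] | shift after turn [ 0.2711 -0.4891  0.0098] | before turn [ 0.3976 -0.3933  0.0098]
```

Emit:
send_rows(
  plan="0 0 0 0 0 0.095 1;0 0 0 0 0 0.095 1;0 0 0 0 0 0.095 1;0.0194 -0.0349 0 0 0 0 1;0.0194 -0.0349 0 0 0 0 1;0.0194 -0.0349 0 0 0 0 1;0.0194 -0.0349 0 0 0 0 1;0.0194 -0.0349 0 0 0 0 1;0.0194 -0.0349 0 0 0 0 1;0.0194 -0.0349 0 0 0 0 1;0.0194 -0.0349 0 0 0 0 1;0.0194 -0.0349 0 0 0 0 1;0.0194 -0.0349 0 0 0 0 1;0.0194 -0.0349 0 0 0 0 1;0.0194 -0.0349 0 0 0 0 1;0.0194 -0.0349 0 0 0 0 1;0.0194 -0.0349 0 0 0 0 1;0 0 0 0 0 0 1",
)

```text
time_s: 3.15
tool_pos: [0.4579, -0.1276, 0.2104]
orientation: [-3.139, -0.017, -0.005]
force: [0.9, -0.2, 1.0]
opening: 0.0921
```

```bash
python3 - <<'E'
from h import *
f,P=cloud("wrist")
cv2.imwrite("pics/w1.png",f["pixels"][:,:,::-1])
Q=P.reshape(-1,3)
m=(Q[:,2]>0.012)&(Q[:,2]<.06)&(abs(Q[:,0]-.4537)<.05)&(abs(Q[:,1]+.1347)<.045)
print(m.sum(),rect(Q[m][:,:2]),np.nanmax(Q[m][:,2]))
go(.4537,-.1347,.026,0)
E
```

```text
1457 ((453.4, -133.4), (61.8, 33.0), 0.2) 0.03623500146525305
t 3.20 pos [ 0.4561 -0.1313  0.2101] yaw(x) 0.4 tilt 0.002 F [-0.1 -2.1  0.1] open 0.0922 q [ 0.47  0.19 -0.29  2.    0.06  0.96 -1.41]
turn az 0.0077 (alt -3.1338) rows 0.1 | world shift [-0.0024 -0.0034 -0.1841] | shift after turn [-0.0027  0.0035  0.1841] | before turn [-0.0027  0.0035  0.1841]
```

View pics/w1.png

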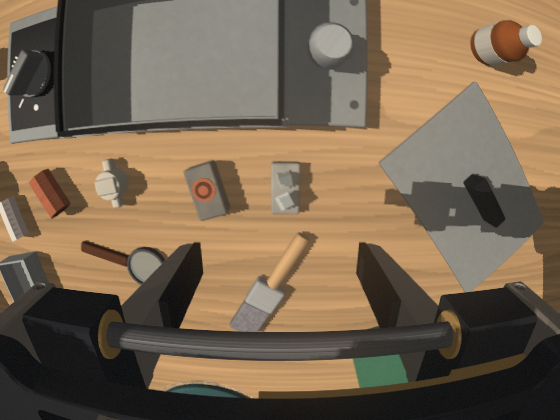

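Emit:
send_rows(
  plan="0 -0.001 0.036 0 0 0 1;0 0 0.036 0 0 0 0.75;0 0 0.036 0 0 0 0.65;0 0 0.036 0 0 0 0.65;0 0 0.024 0 0 0 0.65;0 0 0.016 0 0 0 0.65;0 0 0 0 0 0 0.65;0 0 0 0 0 0 0.65",
)

```text
time_s: 3.87
tool_pos: [0.4535, -0.1352, 0.0254]
orientation: [3.142, -0.002, -0.003]
force: [0.2, 0.1, -0.4]
opening: 0.0598
```

```bash
python3 - <<'E'
from h import *
f,P=cloud("wrist")
cv2.imwrite("pics/w2.png",f["pixels"][:,:,::-1])
go(.4535,-.134,.026,0)
E
```

```text
t 3.92 pos [ 0.4545 -0.1352  0.0263] yaw(x) -0.1 tilt 0.001 F [-0.5 -0.6  1.4] open 0.0600 q [ 0.4   0.49 -0.22  2.13  0.2   0.54 -1.54]
turn az -0.0014 (alt 3.1402) rows 0.0 | world shift [-0.001   0.0012 -0.0003] | shift after turn [-0.001  -0.0012  0.0003] | before turn [-0.001  -0.0012  0.0003]
```

View pics/w2.png

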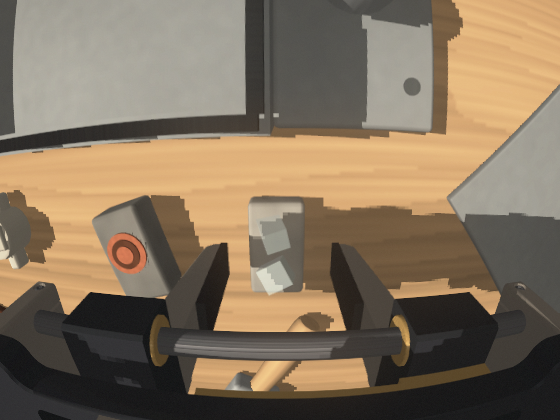

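Emit:
send_rows(
  plan="0 0 0 0 0 0 0;0 0 0 0 0 0 0;0 0 0 0 0 0 0;0 0 0 0 0 0 0;0 0 -0.02 0 0 0 0;0 0 -0.04 0 0 0 0;0 0 -0.04 0 0 0 0;0 0 -0.04 0 0 0 0",
  squeeze=20,
)

```text
time_s: 4.58
tool_pos: [0.4538, -0.134, 0.1676]
orientation: [-3.141, -0.0, 0.001]
force: [1.0, -1.4, -0.1]
opening: 0.0082
```

```bash
python3 - <<'E'
from h import *
print("cell: chamber centre .612,-.0075; placing cluster at x-.036,y-.075")
go(.612-.036,-.0075-.075,.16,0.3)
E
```

```text
cell: chamber centre .612,-.0075; placing cluster at x-.036,y-.075
t 4.58 pos [ 0.4538 -0.134   0.1676] yaw(x) 0.0 tilt 0.001 F [ 1.  -1.4 -0.1] open 0.0082 q [ 0.47  0.25 -0.29  2.05  0.09  0.86 -1.44]
turn az -0.0051 (alt 3.1365) rows 0.0 | world shift [ 0.1222  0.0515 -0.0076] | shift after turn [ 0.1225 -0.0508  0.0075] | before turn [ 0.1222 -0.0515  0.0075]
```

```bash
python3 - <<'E'
from h import *
f,P=cloud("wrist")
cv2.imwrite("pics/w3.png",f["pixels"][:,:,::-1])
st()
E
```

```text
t 4.63 pos [ 0.4588 -0.1351  0.1751] yaw(x) 0.0 tilt 0.013 F [ 2.3 -0.2  4.9] open 0.0046 q [ 0.47  0.24 -0.29  2.04  0.09  0.86 -1.44]
```

View pics/w3.png

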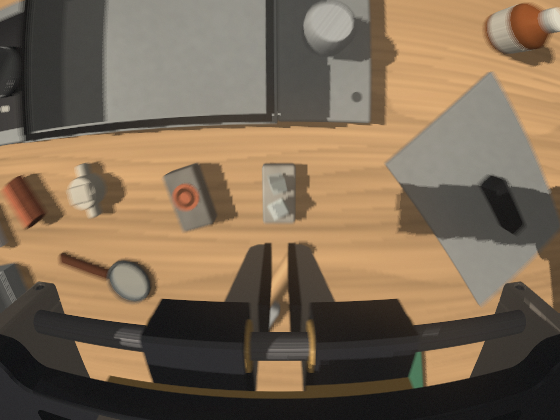

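The cluster stayed put: the fingers move at about 80 mm/s and had not closed when I lifted. I measure again and retry.

Emit:
send_rows(
  plan="0 0 0 0 0 0 0.6;0 0 0 0 0 0 0.6;0 0 0 0 0 0 0.6;0 0 0 0 0 0 0.6;0 0 0 0 0 0 0.6;0 0 0 0 0 0 0.6;0 0 0 0 0 0 0.6",
)

```text
time_s: 5.22
tool_pos: [0.454, -0.1341, 0.165]
orientation: [-3.141, 0.0, 0.002]
force: [-0.5, -0.9, 0.6]
opening: 0.0492
```

```bash
cat >> h.py <<'E'
def meas(cam,x,y,rx=.05,ry=.045,z0=.012,z1=.06):
    f,P=cloud(cam); Q=P.reshape(-1,3)
    m=(Q[:,2]>z0)&(Q[:,2]<z1)&(abs(Q[:,0]-x)<rx)&(abs(Q[:,1]-y)<ry)
    print(cam,m.sum(),rect(Q[m][:,:2]) if m.sum()>5 else None, "zmax",np.nanmax(Q[m][:,2]) if m.any() else None)
    return f,P
E
python3 - <<'E'
from h import *
meas("wrist",.4537,-.1347)
go(.4535,-.134,.026,0)
E
```

```text
wrist 1888 ((454.2, -132.9), (60.2, 33.8), 0.7) zmax 0.037577812307861336
t 5.27 pos [ 0.4541 -0.1342  0.1652] yaw(x) -0.0 tilt 0.001 F [0.2 0.3 0.2] open 0.0526 q [ 0.47  0.25 -0.29  2.05  0.09  0.86 -1.44]
turn az -0.0001 (alt 3.1415) rows 0.0 | world shift [-0.0006  0.0002 -0.1392] | shift after turn [-4.000e-04 -1.000e-04  1.392e-01] | before turn [-4.000e-04 -1.000e-04  1.392e-01]
```

Emit:
send_rows(
  plan="0 -0.001 0.035 0 0 0 0.6;0 0 0.035 0 0 0 0.6;0 0 0.035 0 0 0 0.6;0 0 0.022 0 0 0 0.6;0 0 0.012 0 0 0 0.6;0 0 0 0 0 0 0.6;0 0 0 0 0 0 0;0 0 0 0 0 0 0;0 0 0 0 0 0 0;0 0 0 0 0 0 0;0 0 0 0 0 0 0;0 0 0 0 0 0 0;0 0 -0.02 0 0 0 0;0 0 -0.04 0 0 0 0;0 0 -0.04 0 0 0 0;0 0 -0.03 0 0 0 0;0 0 0 0 0 0 0",
  squeeze=20,
)

```text
time_s: 6.68
tool_pos: [0.4583, -0.1343, 0.1628]
orientation: [3.138, -0.001, 0.017]
force: [0.5, -0.4, 0.7]
opening: 0.0003
```

```bash
python3 - <<'E'
from h import *
go(.612-.036,-.0075-.075,.16,0.3)
E
```

```text
t 6.68 pos [ 0.4583 -0.1343  0.1628] yaw(x) -0.0 tilt 0.012 F [ 0.5 -0.4  0.7] open 0.0003 q [ 0.48  0.25 -0.3   2.05  0.1   0.84 -1.45]
turn az -0.0056 (alt 3.1360) rows 0.0 | world shift [ 0.1177  0.0518 -0.0028] | shift after turn [ 0.1179 -0.0512  0.0039] | before turn [ 0.1176 -0.0518  0.0039]
```

```bash
python3 - <<'E'
from h import *
f,P=meas("wrist",.4537,-.1347)
cv2.imwrite("pics/w4.png",f["pixels"][:,:,::-1])
f,P=meas("top",.4537,-.1347)
cv2.imwrite("pics/t4.png",f["pixels"][:,:,::-1])
f=manip.grab_frame("scene"); c=f["pixels"][100:240,180:360]
cv2.imwrite("pics/s4.png",cv2.resize(c,None,fx=4,fy=4)[:,:,::-1])
st()
E
```

```text
wrist 1860 ((442.0, -131.8), (61.8, 34.0), 4.4) zmax 0.03696948598708538
top 86 ((440.2, -130.1), (60.2, 28.1), 3.5) zmax 0.03888885550740717
t 6.83 pos [ 0.4539 -0.1335  0.1567] yaw(x) -0.0 tilt 0.000 F [ 0.4  0.  -0.4] open 0.0006 q [ 0.48  0.26 -0.3   2.06  0.1   0.84 -1.45]
```

View pics/w4.png

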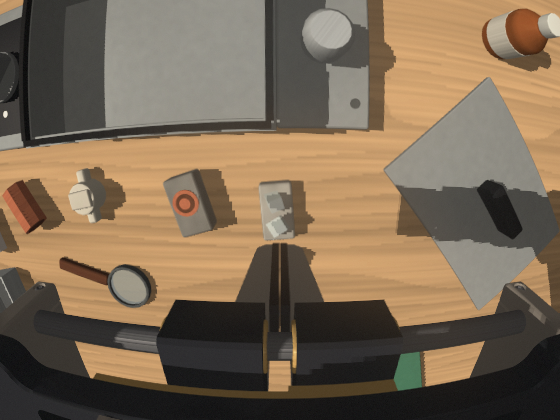

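View pics/s4.png

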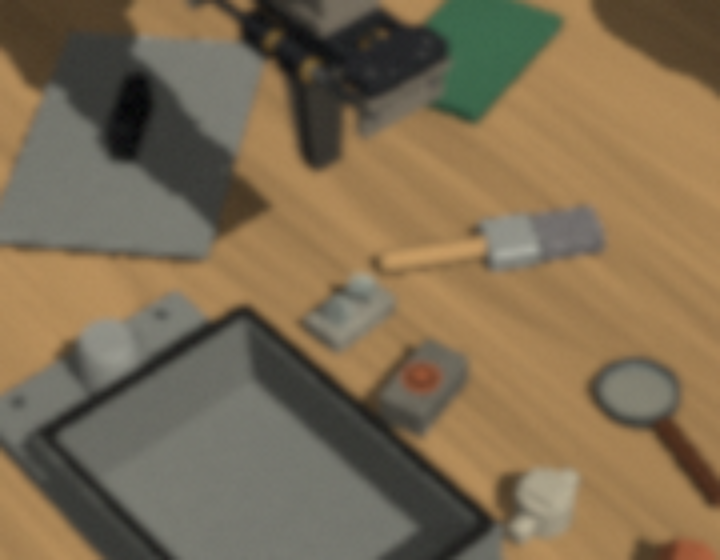

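```bash
cat >> h.py <<'E'
def projw(f,p):
    T=np.linalg.inv(np.array(f["T_tool_cam"])); c=T@np.r_[p,1]; x,y,z=c[0],-c[1],-c[2]
    r=np.hypot(x,y); th=np.arctan2(r,z); k=f["fx"]*th/max(r,1e-9); return f["cx"]+k*x,f["cy"]+k*y
E
python3 - <<'E'
from h import *
f=manip.grab_frame("wrist")
for p in [(0,0,.022),(0,0,.003),(.01,0,.022),(-.01,0,.022),(0,.017,.008),(.03,0,.008),(-.03,0,.008)]: print(p,np.round(projw(f,p),1))
d=f["depth"]
print(d[240:300:10,265],d[240:300:10,295])
E
```

```text
(0, 0, 0.022) [279.9 242.8]
(0, 0, 0.003) [279.9 255.2]
(0.01, 0, 0.022) [279.9 228.5]
(-0.01, 0, 0.022) [279.9 256.6]
(0, 0.017, 0.008) [307.6 251.6]
(0.03, 0, 0.008) [279.9 204.8]
(-0.03, 0, 0.008) [279.9 293.2]
[0.35728145 0.17486596 0.16357535 0.15291008 0.14142855 0.13293862] [0.35690546 0.17514603 0.16296138 0.15327838 0.141077   0.13254488]
```

```bash
python3 - <<'E'
from h import *
f,P=cloud("wrist"); s=manip.state(); M=R.from_rotvec(s["orientation"]).as_matrix()
T=(P-s["tool_pos"])@M
for v in range(236,330,6): print(v,[T[v,u].round(3).tolist() for u in (262,274,286,298)])
E
```

```text
236 [[-0.049, -0.019, 0.155], [-0.049, -0.006, 0.157], [-0.049, 0.007, 0.156], [-0.05, 0.02, 0.158]]
242 [[-0.056, -0.019, 0.156], [-0.056, -0.006, 0.157], [-0.056, 0.007, 0.157], [-0.056, 0.02, 0.156]]
248 [[0.011, -0.01, -0.01], [0.011, -0.003, -0.012], [0.011, 0.003, -0.012], [0.011, 0.01, -0.01]]
254 [[0.011, -0.009, -0.018], [0.011, -0.003, -0.02], [0.011, 0.003, -0.019], [0.011, 0.01, -0.019]]
260 [[0.011, -0.009, -0.025], [0.012, -0.003, -0.028], [0.011, 0.003, -0.027], [0.011, 0.009, -0.026]]
266 [[0.011, -0.009, -0.032], [0.011, -0.003, -0.033], [0.011, 0.003, -0.033], [0.01, 0.009, -0.032]]
272 [[0.012, -0.008, -0.04], [0.011, -0.003, -0.039], [0.011, 0.003, -0.039], [0.012, 0.009, -0.04]]
278 [[0.011, -0.008, -0.046], [0.011, -0.003, -0.045], [0.012, 0.003, -0.046], [0.012, 0.008, -0.047]]
284 [[0.012, -0.008, -0.052], [0.011, -0.002, -0.051], [0.011, 0.003, -0.051], [0.012, 0.008, -0.051]]
290 [[0.012, -0.007, -0.057], [0.011, -0.002, -0.055], [0.011, 0.003, -0.056], [0.011, 0.008, -0.056]]
296 [[0.012, -0.007, -0.062], [0.011, -0.002, -0.061], [0.011, 0.003, -0.061], [0.012, 0.007, -0.061]]
302 [[0.012, -0.007, -0.066], [0.012, -0.002, -0.067], [0.011, 0.002, -0.065], [0.013, 0.007, -0.067]]
308 [[0.032, -0.005, -0.1], [0.01, -0.002, -0.067], [0.01, 0.002, -0.067], [0.033, 0.005, -0.101]]
314 [[0.033, -0.005, -0.103], [0.007, -0.002, -0.068], [0.007, 0.002, -0.067], [0.033, 0.005, -0.104]]
320 [[0.033, -0.005, -0.106], [0.004, -0.002, -0.068], [0.004, 0.003, -0.068], [0.033, 0.005, -0.106]]
326 [[0.032, -0.004, -0.108], [0.001, -0.002, -0.067], [0.001, 0.003, -0.068], [0.032, 0.005, -0.108]]
```

```bash
python3 - <<'E'
from h import *
s,M=st()
f,P=cloud("scene"); Q=P.reshape(-1,3)
m=(abs(Q[:,0]-s["tool_pos"][0])<.03)&(abs(Q[:,1]-s["tool_pos"][1])<.03)&(Q[:,2]>.06)
q=Q[m]; print(m.sum(), np.sort(q[:,2])[:12].round(3)); 
for z in np.arange(.1,.26,.01):
    k=q[(abs(q[:,2]-z)<.005)]
    if len(k): print(round(z,2),len(k),k.min(0).round(3),k.max(0).round(3))
f,P=cloud("wrist"); T=(P-s["tool_pos"])@M
for v in range(238,252): print(v,T[v,268].round(3),T[v,292].round(3))
E
```

```text
t 6.93 pos [ 0.4532 -0.1331  0.1554] yaw(x) -0.0 tilt 0.003 F [ 0.1 -0.2  0.5] open -0.0001 q [ 0.48  0.26 -0.3   2.06  0.1   0.84 -1.45]
1061 [0.162 0.162 0.163 0.164 0.165 0.165 0.165 0.166 0.167 0.167 0.168 0.168]
0.16 6 [ 0.463 -0.139  0.162] [ 0.465 -0.124  0.165]
0.17 32 [ 0.447 -0.148  0.165] [ 0.466 -0.121  0.175]
0.18 29 [ 0.447 -0.147  0.176] [ 0.467 -0.118  0.185]
0.19 37 [ 0.449 -0.149  0.185] [ 0.466 -0.118  0.195]
0.2 40 [ 0.447 -0.152  0.195] [ 0.466 -0.116  0.205]
0.21 38 [ 0.448 -0.152  0.205] [ 0.466 -0.117  0.215]
0.22 41 [ 0.449 -0.153  0.215] [ 0.467 -0.115  0.225]
0.23 19 [ 0.447 -0.143  0.226] [ 0.466 -0.116  0.234]
0.24 5 [ 0.456 -0.122  0.235] [ 0.467 -0.107  0.245]
0.25 8 [ 0.455 -0.141  0.248] [ 0.48  -0.104  0.255]
238 [-0.052 -0.013  0.157] [-0.052  0.013  0.157]
239 [-0.053 -0.013  0.157] [-0.053  0.013  0.158]
240 [-0.054 -0.013  0.157] [-0.054  0.013  0.157]
241 [-0.055 -0.013  0.156] [-0.055  0.013  0.156]
242 [-0.056 -0.013  0.156] [-0.056  0.013  0.157]
243 [-0.058 -0.013  0.157] [-0.058  0.013  0.156]
244 [ 0.011 -0.007 -0.004] [ 0.011  0.007 -0.004]
245 [ 0.01  -0.007 -0.004] [ 0.01   0.007 -0.005]
246 [ 0.01  -0.007 -0.006] [ 0.01   0.007 -0.007]
247 [ 0.011 -0.007 -0.009] [ 0.01   0.007 -0.008]
248 [ 0.01  -0.007 -0.008] [ 0.01   0.007 -0.009]
249 [ 0.011 -0.007 -0.012] [ 0.011  0.007 -0.011]
250 [ 0.011 -0.007 -0.012] [ 0.01   0.007 -0.012]
251 [ 0.01  -0.007 -0.013] [ 0.011  0.006 -0.015]
```

Both cameras put the fingertips about 4 mm behind the reported TCP (tool z ≈ -0.004), not 22 mm ahead of it. That explains the two misses, because the fingers only brushed the crystals. I will use the measured tip and check it against the contact force.

```bash
python3 - <<'E'
from h import *
f,P=meas("wrist",.442,-.132)
go(.442,-.132,.002,4)
E
```

```text
wrist 1954 ((431.0, -133.5), (84.7, 37.5), 9.1) zmax 0.03643839849938413
t 7.08 pos [ 0.4535 -0.133   0.1555] yaw(x) -0.0 tilt 0.003 F [-0.3  0.5 -0.7] open 0.0003 q [ 0.48  0.27 -0.3   2.06  0.1   0.84 -1.45]
turn az -0.0699 (alt 3.0717) rows 0.6 | world shift [-0.0115  0.001  -0.1535] | shift after turn [-0.011  -0.0017  0.1535] | before turn [-0.0111 -0.0009  0.1535]
```

Emit:
send_rows(
  plan="-0.011 -0.0015 0 0 0 -0.07 0.65;0 0 0.0 0 0 0 0.65;0 0 0.03 0 0 0 0.65;0 0 0.03 0 0 0 0.65;0 0 0.03 0 0 0 0.65;0 0 0.025 0 0 0 0.65;0 0 0.02 0 0 0 0.65;0 0 0.01 0 0 0 0.65;0 0 0 0 0 0 0.65;0 0 0 0 0 0 0.65",
)

```text
time_s: 7.92
tool_pos: [0.4434, -0.1316, 0.0116]
orientation: [-3.139, -0.109, 0.001]
force: [0.7, -0.3, 0.6]
opening: 0.0597
```

```bash
python3 - <<'E'
from h import *
f,P=cloud("wrist")
cv2.imwrite("pics/w5.png",f["pixels"][:,:,::-1])
go(.442,-.132,.002,4)
E
```

```text
t 7.97 pos [ 0.4441 -0.1319  0.0123] yaw(x) 4.0 tilt 0.001 F [0.1 0.2 0.8] open 0.0600 q [ 0.41  0.5  -0.24  2.16  0.24  0.5  -1.5 ]
turn az -0.0005 (alt 3.1410) rows 0.0 | world shift [-0.0021 -0.0001 -0.0103] | shift after turn [-0.0021 -0.      0.0103] | before turn [-0.0021 -0.      0.0103]
```

View pics/w5.png

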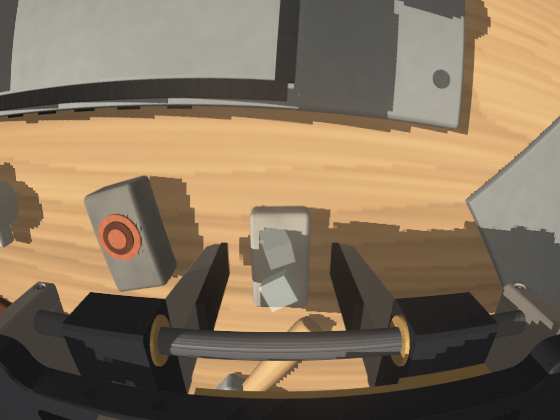

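At TCP z = 0.012 there is no contact with the bench, so the measured tip is right. The cluster sits between the fingers at (280,255). I go down the rest and close.

Emit:
send_rows(
  plan="-0.002 0 0.01 0 0 0 0.65;0 0 0 0 0 0 0.65;0 0 0 0 0 0 0;0 0 0 0 0 0 0;0 0 0 0 0 0 0;0 0 0 0 0 0 0;0 0 0 0 0 0 0;0 0 0 0 0 0 0",
  squeeze=20,
)

```text
time_s: 8.63
tool_pos: [0.4416, -0.1321, 0.0021]
orientation: [3.139, 0.109, 0.001]
force: [-0.8, 0.7, 3.7]
opening: 0.0338
```

Emit:
send_rows(
  plan="0 0 -0.02 0 0 0 0;0 0 -0.04 0 0 0 0;0 0 -0.04 0 0 0 0;0 0 -0.04 0 0 0 0;0 0 0 0 0 0 0",
)

```text
time_s: 9.05
tool_pos: [0.4459, -0.1329, 0.1484]
orientation: [3.135, 0.109, 0.019]
force: [2.1, -0.4, -1.1]
opening: 0.0337
```

```bash
python3 - <<'E'
from h import *
go(.612-.035,-.0075,.14,0.3)
E
```

```text
t 9.05 pos [ 0.4459 -0.1329  0.1484] yaw(x) 4.0 tilt 0.013 F [ 2.1 -0.4 -1.1] open 0.0337 q [ 0.5   0.26 -0.32  2.09  0.12  0.8  -1.39]
turn az 0.0646 (alt -3.0770) rows 0.5 | world shift [ 0.1311  0.1254 -0.0084] | shift after turn [ 0.1317 -0.1248  0.0095] | before turn [ 0.1394 -0.116   0.0095]
```

Emit:
send_rows(
  plan="0 0 0 0 0 0.065 0;0.0271 -0.0249 0 0 0 0 0;0.0271 -0.0249 0 0 0 0 0;0.0271 -0.0249 0 0 0 0 0;0.0271 -0.0249 0 0 0 0 0;0.0271 -0.0249 0 0 0 0 0;0 0 0 0 0 0 0;0 0 0.03 0 0 0 0;0 0 0.03 0 0 0 0;0 0 0.025 0 0 0 0;0 0 0.018 0 0 0 0;0 0 0.01 0 0 0 0;0 0 0.003 0 0 0 0;0 0 0 0 0 0 0",
)

```text
time_s: 10.22
tool_pos: [0.5758, -0.0068, 0.0251]
orientation: [-3.142, -0.008, 0.002]
force: [0.7, -0.2, -1.0]
opening: 0.0339
```

Emit:
send_rows(
  plan="0 0 0 0 0 0 0.52;0 0 0 0 0 0 0.52;0 0 0 0 0 0 0.52;0 0 0 0 0 0 0.52;0 0 -0.03 0 0 0 0.55;0 0 -0.04 0 0 0 0.6;0 0 -0.04 0 0 0 0.6;-0.035 0 -0.02 0 0 0 0.6;-0.035 0.01 0 0 0 0 0.6;-0.035 0.012 0 0 0 -0.1 0.6;-0.02 0.01 0 0 0 -0.1 0.6;0 0 0 0 0 -0.08 0.6;0 0 0 0 0 0 0.6;0 0 0 0 0 0 0.6",
)

```text
time_s: 11.38
tool_pos: [0.4532, -0.0415, 0.1565]
orientation: [3.11, 0.441, 0.003]
force: [0.3, -0.5, -0.0]
opening: 0.0552
```

```bash
python3 - <<'E'
from h import *
f,P=meas("wrist",.4506,-.0412)
cv2.imwrite("pics/w6.png",f["pixels"][:,:,::-1])
go(.4506,-.0412,.004,16.4)
E
```

```text
wrist 2330 ((451.5, -39.4), (62.7, 35.8), 16.5) zmax 0.032324057157393504
t 11.43 pos [ 0.4534 -0.0412  0.1563] yaw(x) 16.2 tilt 0.002 F [-0.1  0.5  0.3] open 0.0549 q [ 0.39  0.25 -0.41  2.09  0.13  0.83 -1.4 ]
turn az -0.0036 (alt 3.1380) rows 0.0 | world shift [-0.0028 -0.     -0.1523] | shift after turn [-0.0029 -0.0008  0.1523] | before turn [-0.0029 -0.0008  0.1523]
```

View pics/w6.png

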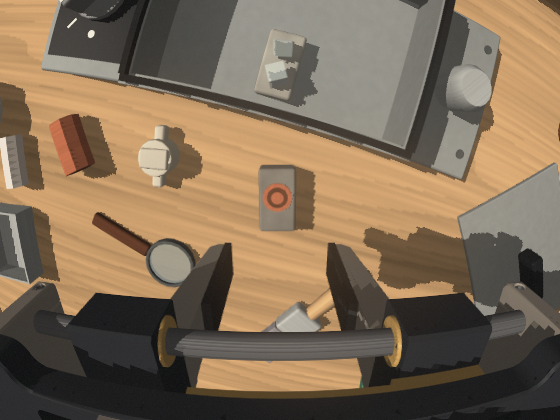

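Emit:
send_rows(
  plan="-0.0015 -0.001 0.035 0 0 0 0.65;0 0 0.035 0 0 0 0.65;0 0 0.035 0 0 0 0.65;0 0 0.027 0 0 0 0.65;0 0 0.018 0 0 0 0.65;0 0 0 0 0 0 0.65;0 0 0 0 0 0 0;0 0 0 0 0 0 0;0 0 0 0 0 0 0;0 0 0 0 0 0 0;0 0 0 0 0 0 0;0 0 0 0 0 0 0;0 0 -0.02 0 0 0 0;0 0 -0.04 0 0 0 0;0 0 -0.04 0 0 0 0;0 0 -0.04 0 0 0.08 0;0 0 0 0 0 0.1 0;0 0 0 0 0 0.1 0;0 0 0 0 0 0 0",
)

```text
time_s: 13.02
tool_pos: [0.4509, -0.0413, 0.1469]
orientation: [3.14, 0.002, 0.003]
force: [0.0, 0.1, -2.1]
opening: 0.0361
```

```bash
python3 - <<'E'
from h import *
go(.612-.035,-.0075-.075,.14,0.3)
E
```

```text
t 13.02 pos [ 0.4509 -0.0413  0.1469] yaw(x) 0.1 tilt 0.002 F [ 0.   0.1 -2.1] open 0.0361 q [ 0.35  0.25 -0.38  2.11  0.13  0.8  -1.67]
turn az -0.0038 (alt 3.1378) rows 0.0 | world shift [ 0.1261 -0.0412 -0.0069] | shift after turn [0.1258 0.0419 0.0072] | before turn [0.126  0.0414 0.0072]
```

Emit:
send_rows(
  plan="0.0315 0.0104 0 0 0 0 0;0.0315 0.0104 0 0 0 0 0;0.0315 0.0104 0 0 0 0 0;0.0315 0.0104 0 0 0 0 0;0 0 0 0 0 0 0;0 0 0.03 0 0 0 0;0 0 0.03 0 0 0 0;0 0 0.025 0 0 0 0;0 0 0.018 0 0 0 0;0 0 0.01 0 0 0 0;0 0 0.003 0 0 0 0;0 0 0 0 0 0 0;0 0 0 0 0 0 0.55;0 0 0 0 0 0 0.55;0 0 0 0 0 0 0.55;0 0 0 0 0 0 0.55;0 0 -0.03 0 0 0 0.55;0 0 -0.04 0 0 0 0.6;0 0 -0.04 0 0 0 0.6;0 0 0 0 0 0 0.6",
)

```text
time_s: 14.68
tool_pos: [0.5823, -0.0827, 0.1483]
orientation: [3.139, 0.007, 0.022]
force: [2.0, 0.6, -0.5]
opening: 0.0551
```

```bash
python3 - <<'E'
from h import *
go(.4597,.0871,.15,-16.2)
E
```

```text
t 14.68 pos [ 0.5823 -0.0827  0.1483] yaw(x) 0.3 tilt 0.015 F [ 2.   0.6 -0.5] open 0.0551 q [ 0.34  0.45 -0.33  1.81  0.19  0.9  -1.64]
turn az 0.2872 (alt -2.8544) rows 2.4 | world shift [-0.1226  0.1698  0.0017] | shift after turn [-0.1651 -0.1289 -0.0039] | before turn [-0.1218 -0.1703 -0.0039]
```

Emit:
send_rows(
  plan="-0.0197 -0.0283 0 0 0 0 0.6;-0.0197 -0.0283 0 0 0 0 0.6;-0.0197 -0.0283 0 0 0 0 0.6;-0.0197 -0.0283 0 0 0 0 0.6;-0.0197 -0.0283 0 0 0 0 0.6;-0.0197 -0.0283 0 0 0 0 0.6;0 0 0 0 0 0.096 0.6;0 0 0 0 0 0.096 0.6;0 0 0 0 0 0.096 0.6;0 0 0 0 0 0 0.6;0 0 0 0 0 0 0.6",
)

```text
time_s: 15.6
tool_pos: [0.4584, 0.0871, 0.1402]
orientation: [3.11, -0.44, 0.002]
force: [0.3, -0.5, -0.1]
opening: 0.0549
```

```bash
python3 - <<'E'
from h import *
f,P=meas("wrist",.4597,.0871)
cv2.imwrite("pics/w7.png",f["pixels"][:,:,::-1])
go(.4597,.0871,.006,-16.2)
E
```

```text
wrist 1659 ((459.9, 88.6), (59.1, 36.9), -17.8) zmax 0.03591462500213688
t 15.65 pos [0.4583 0.0871 0.1401] yaw(x) -16.1 tilt 0.001 F [-0.2  0.6  0.1] open 0.0551 q [ 0.06  0.29 -0.37  2.08  0.14  0.8  -2.25]
turn az 0.0018 (alt -3.1398) rows 0.0 | world shift [ 0.0014 -0.     -0.1341] | shift after turn [ 0.0012 -0.0004  0.1341] | before turn [ 0.0012 -0.0004  0.1341]
```

View pics/w7.png

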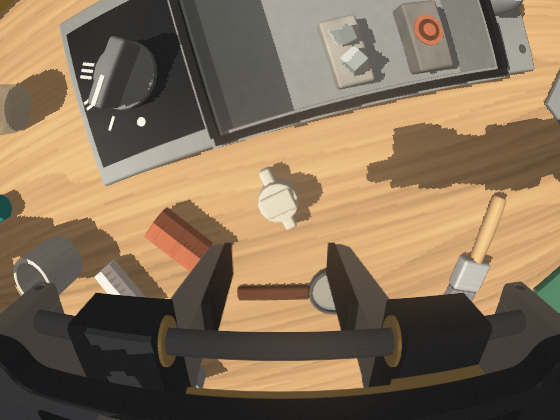

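Emit:
send_rows(
  plan="0.0012 -0.0012 0.035 0 0 0 0.65;0 0 0.035 0 0 0 0.65;0 0 0.03 0 0 0 0.65;0 0 0.02 0 0 0 0.65;0 0 0.014 0 0 0 0.65;0 0 0 0 0 0 0.65;0 0 0 0 0 0 0;0 0 0 0 0 0 0;0 0 0 0 0 0 0;0 0 0 0 0 0 0;0 0 0 0 0 0 0;0 0 0 0 0 0 0;0 0 -0.02 0 0 0 0;0 0 -0.04 0 0 0 0;0 0 -0.04 0 0 0 0;0 0 -0.04 0 0 -0.1 0;0 0 0 0 0 -0.1 0;0 0 0 0 0 -0.09 0;0 0 0 0 0 0 0",
)

```text
time_s: 17.23
tool_pos: [0.4597, 0.0881, 0.1468]
orientation: [3.141, 0.014, 0.003]
force: [-0.6, 0.7, -1.0]
opening: 0.0374
```

```bash
python3 - <<'E'
from h import *
go(.612-.035,-.0075+.075,.14,0.3)
E
```

```text
t 17.23 pos [0.4597 0.0881 0.1468] yaw(x) 0.5 tilt 0.002 F [-0.6  0.7 -1. ] open 0.0374 q [ 0.12  0.29 -0.44  2.07  0.17  0.82 -1.98]
turn az 0.0036 (alt -3.1380) rows 0.0 | world shift [ 0.1173 -0.0206 -0.0068] | shift after turn [0.1172 0.0212 0.007 ] | before turn [0.1171 0.0216 0.007 ]
```

Emit:
send_rows(
  plan="0.0293 0.0069 0 0 0 0 0;0.0293 0.0069 0 0 0 0 0;0.0293 0.0069 0 0 0 0 0;0.0293 0.0069 0 0 0 0 0;0 0 0 0 0 0 0;0 0 0.03 0 0 0 0;0 0 0.03 0 0 0 0;0 0 0.025 0 0 0 0;0 0 0.018 0 0 0 0;0 0 0.009 0 0 0 0;0 0 0.003 0 0 0 0;0 0 0 0 0 0 0;0 0 0 0 0 0 0.55;0 0 0 0 0 0 0.55;0 0 0 0 0 0 0.55;0 0 0 0 0 0 0.55;0 0 -0.03 0 0 0 0.55;0 0 -0.04 0 0 0 0.6;0 0 -0.04 0 0 0 0.6;0 0 0 0 0 0 0.6",
)

```text
time_s: 18.9
tool_pos: [0.5819, 0.0627, 0.149]
orientation: [-3.14, -0.011, -0.022]
force: [1.4, 0.2, 0.5]
opening: 0.0554
```

```bash
python3 - <<'E'
from h import *
f=manip.grab_frame("top");cv2.imwrite("pics/t8.png",f["pixels"][:,:,::-1])
meas("top",.4476,.1963)
go(.4476,.1963,.15,34.7)
E
```

```text
top 289 ((447.5, 196.3), (60.6, 36.3), 34.5) zmax 0.04178047348455416
t 19.00 pos [0.5782 0.0614 0.1431] yaw(x) 0.4 tilt 0.005 F [ 0.3 -0.8  0.2] open 0.0554 q [ 0.14  0.47 -0.39  1.82  0.22  0.9  -1.92]
turn az -0.5993 (alt 2.5423) rows 5.0 | world shift [-0.1306  0.1349  0.0069] | shift after turn [-0.0306 -0.1852 -0.0075] | before turn [-0.1298 -0.1357 -0.0075]
```

View pics/t8.png

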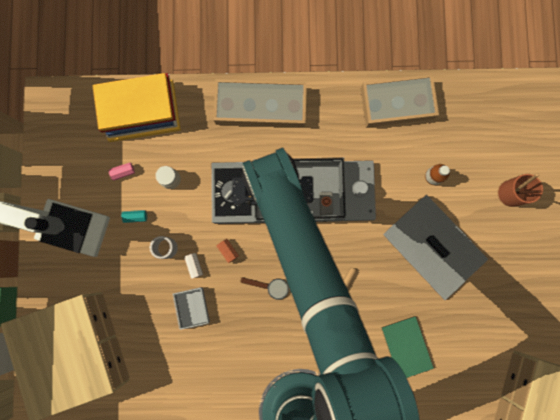

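Emit:
send_rows(
  plan="-0.0258 -0.027 0 0 0 0 0.6;-0.0258 -0.027 0 0 0 0 0.6;-0.0258 -0.027 0 0 0 0 0.6;-0.0258 -0.027 0 0 0 0 0.6;-0.0258 -0.027 0 0 0 0 0.6;0 0 0 0 0 -0.12 0.65;0 0 0 0 0 -0.12 0.65;0 0 0 0 0 -0.12 0.65;0 0 0 0 0 -0.12 0.65;0 0 0 0 0 -0.12 0.65;0 0 0 0 0 0 0.65;0 0 0 0 0 0 0.65",
)

```text
time_s: 20.0
tool_pos: [0.4462, 0.195, 0.1397]
orientation: [-3.0, -0.933, 0.004]
force: [0.9, -0.3, -0.5]
opening: 0.0597
```

```bash
python3 - <<'E'
from h import *
f,P=meas("wrist",.4476,.1963)
cv2.imwrite("pics/w9.png",f["pixels"][:,:,::-1])
go(.4476,.1963,.008,34.7)
E
```

```text
wrist 2618 ((448.5, 198.4), (60.3, 36.2), 34.0) zmax 0.036874593376835574
t 20.05 pos [0.4464 0.1951 0.1399] yaw(x) 34.6 tilt 0.002 F [ 0.4  0.5 -0.1] open 0.0596 q [ 0.02  0.36 -0.59  2.02  0.27  0.83 -1.69]
turn az -0.0025 (alt 3.1391) rows 0.0 | world shift [ 0.0012  0.0012 -0.1319] | shift after turn [ 0.0019 -0.0002  0.1319] | before turn [ 0.0019 -0.0002  0.1319]
```

View pics/w9.png

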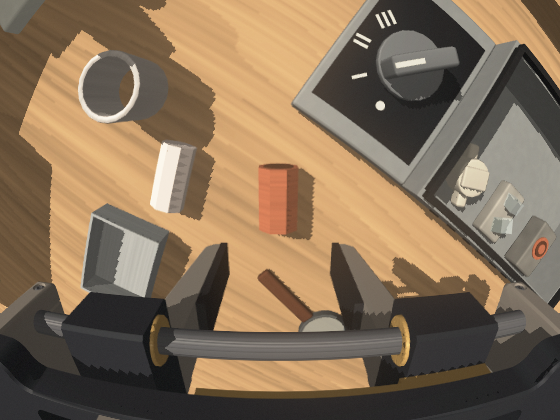

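Emit:
send_rows(
  plan="0.0025 -0.001 0.035 0 0 0 0.65;0 0 0.035 0 0 0 0.65;0 0 0.03 0 0 0 0.65;0 0 0.02 0 0 0 0.65;0 0 0.014 0 0 0 0.65;0 0 0 0 0 0 0.65;0 0 0 0 0 0 0;0 0 0 0 0 0 0;0 0 0 0 0 0 0;0 0 0 0 0 0 0;0 0 0 0 0 0 0;0 0 0 0 0 0 0;0 0 -0.02 0 0 0 0;0 0 -0.04 0 0 0 0;0 0 -0.04 0 0 0 0;0 0 -0.04 0 0 0 0;0 0 0 0 0 0 0",
)

```text
time_s: 21.47
tool_pos: [0.4524, 0.2001, 0.1537]
orientation: [-2.998, -0.938, -0.02]
force: [1.3, 0.1, -0.9]
opening: 0.036
```

```bash
python3 - <<'E'
from h import *
go(.612+.036,-.0075+.037,.14,0.3)
E
```

```text
t 21.47 pos [0.4524 0.2001 0.1537] yaw(x) 34.8 tilt 0.013 F [ 1.3  0.1 -0.9] open 0.0360 q [ 0.03  0.35 -0.61  2.01  0.26  0.85 -1.69]
turn az 0.6014 (alt -2.5402) rows 5.0 | world shift [ 0.1956 -0.1706 -0.0137] | shift after turn [0.1945 0.1717 0.0153] | before turn [0.0633 0.2516 0.0153]
```

Emit:
send_rows(
  plan="0 0 0 0 0 0.12 0;0 0 0 0 0 0.12 0;0 0 0 0 0 0.12 0;0 0 0 0 0 0.12 0;0 0 0 0 0 0.12 0;0.0286 0.0229 0 0 0 0 0;0.0286 0.0229 0 0 0 0 0;0.0286 0.0229 0 0 0 0 0;0.0286 0.0229 0 0 0 0 0;0.0286 0.0229 0 0 0 0 0;0.0286 0.0229 0 0 0 0 0;0.0286 0.0229 0 0 0 0 0;0 0 0 0 0 0 0;0 0 0 0 0 0 0",
)

```text
time_s: 22.63
tool_pos: [0.6502, 0.0361, 0.1453]
orientation: [3.141, 0.003, -0.002]
force: [0.2, 0.3, -1.4]
opening: 0.036
```

Emit:
send_rows(
  plan="-0.001 0 0.03 0 0 0 0;0 0 0.03 0 0 0 0;0 0 0.025 0 0 0 0;0 0 0.018 0 0 0 0;0 0 0.009 0 0 0 0;0 0 0.003 0 0 0 0;0 0 0 0 0 0 0;0 0 0 0 0 0 0.55;0 0 0 0 0 0 0.55;0 0 0 0 0 0 0.55;0 0 0 0 0 0 0.55;0 0 -0.03 0 0 0 0.55;0 0 -0.04 0 0 0 0.6;0 0 -0.04 0 0 0 0.6;0 0 0 0 0 0 0.6",
)

```text
time_s: 23.88
tool_pos: [0.654, 0.0399, 0.1511]
orientation: [-3.14, -0.01, -0.023]
force: [1.7, 0.6, 1.0]
opening: 0.055
```

```bash
python3 - <<'E'
from h import *
meas("top",.4074,.2929)
go(.4074,.2929,.15,18.3)
E
```

```text
top 277 ((407.7, 292.4), (63.8, 32.4), 17.6) zmax 0.03838100181641546
t 23.93 pos [0.6523 0.0394 0.1476] yaw(x) 0.4 tilt 0.010 F [-0.4 -1.3 -1.2] open 0.0551 q [ 0.16  0.57 -0.38  1.64  0.24  0.97 -1.87]
turn az -0.3129 (alt 2.8287) rows 2.6 | world shift [-0.2449  0.2535  0.0024] | shift after turn [-0.1528 -0.3175 -0.0048] | before turn [-0.2432 -0.2551 -0.0048]
```

Emit:
send_rows(
  plan="-0.0268 -0.0287 0 0 0 0 0.6;-0.0268 -0.0287 0 0 0 0 0.6;-0.0268 -0.0287 0 0 0 0 0.6;-0.0268 -0.0287 0 0 0 0 0.6;-0.0268 -0.0287 0 0 0 0 0.6;-0.0268 -0.0287 0 0 0 0 0.6;-0.0268 -0.0287 0 0 0 0 0.6;-0.0268 -0.0287 0 0 0 0 0.6;-0.0268 -0.0287 0 0 0 0 0.6;0 0 0 0 0 -0.104 0.6;0 0 0 0 0 -0.104 0.6;0 0 0 0 0 -0.104 0.6;0 0 0 0 0 0 0.6;0 0 0 0 0 0 0.6",
)

```text
time_s: 25.1
tool_pos: [0.4056, 0.2952, 0.1413]
orientation: [3.102, 0.493, -0.001]
force: [0.1, -0.8, 0.7]
opening: 0.0552
```

```bash
python3 - <<'E'
from h import *
f,P=meas("wrist",.4076,.2927)
cv2.imwrite("pics/w10.png",f["pixels"][:,:,::-1])
go(.4076,.2927,.004,18)
E
```

```text
wrist 2359 ((407.9, 294.6), (64.0, 32.0), 17.8) zmax 0.032913972978720674
t 25.15 pos [0.4057 0.2951 0.1414] yaw(x) 18.1 tilt 0.001 F [0.7 0.5 0.4] open 0.0549 q [-0.22  0.38 -0.56  1.99  0.27  0.85 -2.19]
turn az 0.0011 (alt -3.1405) rows 0.0 | world shift [ 0.0019 -0.0024 -0.1374] | shift after turn [0.0012 0.0028 0.1374] | before turn [0.0012 0.0028 0.1374]
```

View pics/w10.png

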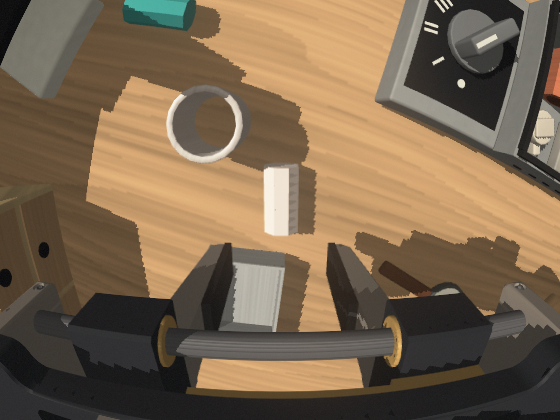

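Emit:
send_rows(
  plan="0.0015 0.002 0.035 0 0 0 0.65;0 0 0.035 0 0 0 0.6;0 0 0.03 0 0 0 0.6;0 0 0.02 0 0 0 0.6;0 0 0.0155 0 0 0 0.6;0 0 0 0 0 0 0.6;0 0 0 0 0 0 0;0 0 0 0 0 0 0;0 0 0 0 0 0 0;0 0 0 0 0 0 0;0 0 0 0 0 0 0;0 0 0 0 0 0 0;0 0 -0.02 0 0 0 0;0 0 -0.04 0 0 0 0;0 0 -0.04 0 0 0 0;0 0 -0.045 0 0 0 0;0 0 0 0 0 0 0;0 0 0 0 0 0 0",
)

```text
time_s: 26.65
tool_pos: [0.4093, 0.2947, 0.1503]
orientation: [-3.101, -0.497, -0.008]
force: [0.4, 0.0, -2.9]
opening: 0.0317
```

```bash
python3 - <<'E'
from h import *
go(.612+.036,-.0075-.045,.14,0.3)
E
```

```text
t 26.65 pos [0.4093 0.2947 0.1503] yaw(x) 18.2 tilt 0.005 F [ 0.4  0.  -2.9] open 0.0317 q [-0.21  0.37 -0.58  1.98  0.26  0.86 -2.18]
turn az 0.3127 (alt -2.8289) rows 2.6 | world shift [ 0.2387 -0.3472 -0.0103] | shift after turn [0.2369 0.3485 0.0107] | before turn [0.1182 0.4044 0.0107]
```

Emit:
send_rows(
  plan="0 0 0 0 0 0.104 0;0 0 0 0 0 0.104 0;0 0 0 0 0 0.104 0;0.0217 0.0317 0 0 0 0 0;0.0217 0.0317 0 0 0 0 0;0.0217 0.0317 0 0 0 0 0;0.0217 0.0317 0 0 0 0 0;0.0217 0.0317 0 0 0 0 0;0.0217 0.0317 0 0 0 0 0;0.0217 0.0317 0 0 0 0 0;0.0217 0.0317 0 0 0 0 0;0.0217 0.0317 0 0 0 0 0;0.0217 0.0317 0 0 0 0 0;0.0217 0.0317 0 0 0 0 0;0 0 0 0 0 0 0;0 0 0 0 0 0 0",
)

```text
time_s: 27.98
tool_pos: [0.6479, -0.0562, 0.1447]
orientation: [3.141, 0.003, -0.007]
force: [-0.5, -0.0, -2.0]
opening: 0.0316
```

Emit:
send_rows(
  plan="0 -0.003 0.03 0 0 0 0;0 0 0.03 0 0 0 0;0 0 0.025 0 0 0 0;0 0 0.018 0 0 0 0;0 0 0.009 0 0 0 0;0 0 0.003 0 0 0 0;0 0 0 0 0 0 0;0 0 0 0 0 0 0.55;0 0 0 0 0 0 0.55;0 0 0 0 0 0 0.55;0 0 0 0 0 0 0.55;0 0 -0.03 0 0 0 0.55;0 0 -0.04 0 0 0 0.6;0 0 -0.04 0 0 0 0.6;-0.04 0 -0.02 0 0 0 0.6;-0.04 0 0 0 0 0 0.6;-0.04 0 0 0 0 0 0.6;0 0 0 0 0 0 0.6;0 0 0 0 0 0 0.6",
)

```text
time_s: 29.57
tool_pos: [0.5299, -0.0513, 0.1624]
orientation: [3.14, 0.01, 0.001]
force: [1.5, -0.4, 0.2]
opening: 0.0549
```

```bash
python3 - <<'E'
from h import *
st()
f=manip.grab_frame("wrist");cv2.imwrite("pics/w11.png",f["pixels"][:,:,::-1])
f=manip.grab_frame("top");cv2.imwrite("pics/t11.png",f["pixels"][:,:,::-1])
E
```

```text
t 29.57 pos [ 0.5299 -0.0513  0.1624] yaw(x) 0.4 tilt 0.002 F [ 1.5 -0.4  0.2] open 0.0549 q [ 0.36  0.36 -0.4   1.91  0.18  0.9  -1.69]
```

View pics/w11.png

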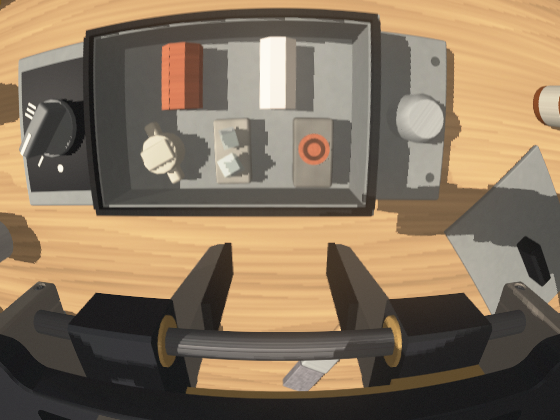

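View pics/t11.png

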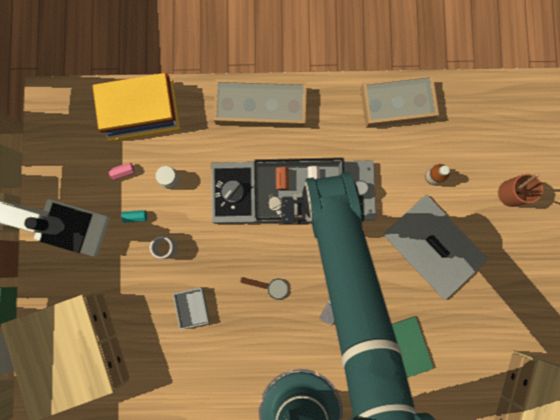

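All five lie in the chamber: wood (182,75), calcite (278,72), vertebra (160,155), cluster (232,150), slab (312,152). None are left on the bench. Next I refine the rim and spigot from this wrist view and measure the lid.

```bash
python3 - <<'E'
from h import *
f,P=cloud("wrist"); Q=P.reshape(-1,3); Q=Q[~np.isnan(Q[:,0])]
m=(Q[:,2]>0.078)&(Q[:,2]<.1)&(Q[:,0]>.5)&(Q[:,0]<.74)&(Q[:,1]<.13)&(Q[:,1]>-.145)
print("rim",m.sum(),rect(Q[m][:,:2]),np.median(Q[m][:,2]))
q=Q[m]
# inner opening edges
for name,sel in (("y-",(q[:,1]<-.1)&(abs(q[:,0]-.61)<.05)),("y+",(q[:,1]>.09)&(abs(q[:,0]-.61)<.05)),("x-",(q[:,0]<.55)&(abs(q[:,1])<.08)),("x+",(q[:,0]>.67)&(abs(q[:,1])<.08))):
    print(name,sel.sum(),np.percentile(q[sel],[2,50,98],axis=0).round(4).tolist())
m=(Q[:,2]>0.068)&(Q[:,2]<.085)&(abs(Q[:,0]-.612)<.04)&(Q[:,1]<-.145)&(Q[:,1]>-.21)
print("spig",m.sum(),rect(Q[m][:,:2]),Q[m].mean(0))
for c in("wrist","top"):
  for k in ("rim","spigot_foot","dial_grip"):
    print(c,k,[(round(d['score'],2),np.round(d['xyz'],4)) for d in manip.mark_of(c,k)[:2]])
f,P=cloud("top"); Q=P.reshape(-1,3)
m=(Q[:,2]>0.035)&(Q[:,2]<.07)&(abs(Q[:,0]-.449)<.06)&(abs(Q[:,1]+.388)<.06)
print("handle",m.sum(),rect(Q[m][:,:2]))
go(.449,-.388,.16,41.2)
E
```

```text
rim 11048 ((612.6, -6.4), (248.7, 169.0), -89.6) 0.08614196144691194
y- 1500 [[0.5621, -0.1288, 0.0782], [0.6106, -0.1239, 0.0862], [0.6577, -0.1208, 0.0881]]
y+ 1407 [[0.5619, 0.1086, 0.0783], [0.6104, 0.1115, 0.0856], [0.6579, 0.117, 0.0882]]
x- 2255 [[0.5297, -0.0771, 0.0782], [0.5349, -0.0037, 0.0863], [0.5378, 0.0759, 0.0882]]
x+ 2351 [[0.6871, -0.0769, 0.0782], [0.6903, -0.0063, 0.0861], [0.6953, 0.0758, 0.0881]]
spig 1407 ((613.5, -175.1), (39.1, 39.0), -23.8) [ 0.61339686 -0.17308168  0.07300214]
wrist rim [(0.55, array([ 0.6131, -0.0056,  0.084 ]))]
wrist spigot_foot [(0.91, array([ 0.6097, -0.1797,  0.0282]))]
wrist dial_grip [(0.96, array([0.6043, 0.1764, 0.0768]))]
top rim [(0.74, array([ 0.6108, -0.0026,  0.0823]))]
top spigot_foot [(0.8, array([ 0.6155, -0.1732,  0.0323]))]
top dial_grip [(0.63, array([0.6073, 0.1794, 0.0815]))]
handle 227 ((450.0, -388.2), (70.3, 21.5), 42.0)
t 30.07 pos [ 0.5319 -0.0506  0.1613] yaw(x) 0.4 tilt 0.000 F [0.4 0.7 0.3] open 0.0552 q [ 0.36  0.37 -0.4   1.91  0.18  0.9  -1.69]
turn az -0.7122 (alt 2.4294) rows 5.9 | world shift [-0.0829 -0.3374 -0.0013] | shift after turn [-0.2846  0.1993  0.0012] | before turn [-0.0852  0.3368  0.0012]
```

Emit:
send_rows(
  plan="-0.0095 0.0374 0 0 0 0 0.6;-0.0095 0.0374 0 0 0 0 0.6;-0.0095 0.0374 0 0 0 0 0.6;-0.0095 0.0374 0 0 0 0 0.6;-0.0095 0.0374 0 0 0 0 0.6;-0.0095 0.0374 0 0 0 0 0.6;-0.0095 0.0374 0 0 0 0 0.6;-0.0095 0.0374 0 0 0 0 0.6;-0.0095 0.0374 0 0 0 0 0.6;0 0 0 0 0 -0.119 0.6;0 0 0 0 0 -0.119 0.6;0 0 0 0 0 -0.119 0.6;0 0 0 0 0 -0.119 0.6;0 0 0 0 0 -0.119 0.6;0 0 0 0 0 -0.119 0.6;0 0 0 0 0 0 0.6;0 0 0 0 0 0 0.6",
)

```text
time_s: 31.48
tool_pos: [0.4483, -0.3881, 0.1613]
orientation: [-2.941, -1.102, -0.0]
force: [0.3, -0.9, 0.1]
opening: 0.055
```

```bash
python3 - <<'E'
from h import *
f,P=meas("wrist",.4495,-.388,.06,.06,.035,.075)
cv2.imwrite("pics/w12.png",f["pixels"][:,:,::-1])
Q=P.reshape(-1,3); m=(Q[:,2]>.014)&(Q[:,2]<.034)&(np.hypot(Q[:,0]-.449,Q[:,1]+.388)<.16); print("flange",m.sum(),rect(Q[m][:,:2]),np.median(Q[m][:,2]))
go(.4495,-.388,.034,41.5)
E
```

```text
wrist 1655 ((450.7, -387.3), (68.4, 19.9), 41.3) zmax 0.056735649269555766
flange 33320 ((450.5, -387.8), (250.0, 171.5), 41.5) 0.020859941855058517
t 31.53 pos [ 0.4483 -0.388   0.1614] yaw(x) 41.1 tilt 0.000 F [0.2 1.  0.3] open 0.0550 q [ 0.99  0.47 -0.43  1.77  0.23  0.95 -0.39]
turn az -0.0071 (alt 3.1345) rows 0.1 | world shift [ 0.0012  0.     -0.1274] | shift after turn [0.0009 0.0008 0.1274] | before turn [0.0009 0.0008 0.1274]
```

View pics/w12.png

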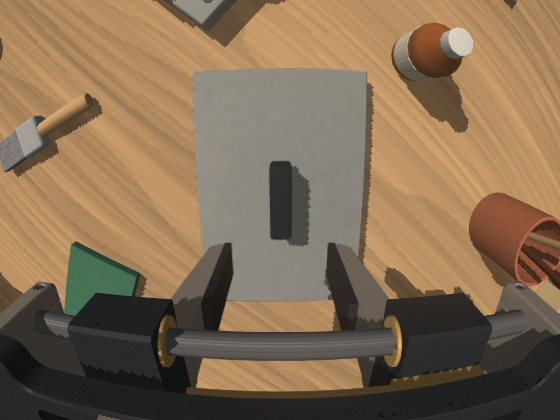

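Emit:
send_rows(
  plan="0.0016 0.0012 0.035 0 0 -0.005 0.6;0 0 0.035 0 0 0 0.6;0 0 0.03 0 0 0 0.6;0 0 0.02 0 0 0 0.6;0 0 0.015 0 0 0 0.6;0 0 0 0 0 0 0.6;0 0 0 0 0 0 0.6;0 0 0 0 0 0 0;0 0 0 0 0 0 0;0 0 0 0 0 0 0;0 0 0 0 0 0 0;0 0 0 0 0 0 0;0 0 0 0 0 0 0;0 0 0 0 0 0 0;0 0 0 0 0 0 0",
  squeeze=45,
)

```text
time_s: 32.78
tool_pos: [0.4504, -0.388, 0.0271]
orientation: [2.937, 1.115, -0.0]
force: [-1.2, 0.6, 5.4]
opening: 0.0199
```

Emit:
send_rows(
  plan="0 0 -0.015 0 0 0 0;0 0 -0.03 0 0 0 0;0 0 -0.035 0 0 0 0;0 0 -0.035 0 0 0 0;0 0 -0.035 0 0 0 0;0 0 0 0 0 0 0;0 0 0 0 0 0 0;0 0 0 0 0 0 0",
)

```text
time_s: 33.45
tool_pos: [0.4491, -0.3873, 0.175]
orientation: [-2.935, -1.114, 0.003]
force: [-0.2, -0.6, -4.2]
opening: 0.0197
```

```bash
python3 - <<'E'
from h import *
s=manip.state()
f,P=cloud("wrist"); Q=P.reshape(-1,3); Q=Q[~np.isnan(Q[:,0])]
m=(Q[:,2]>.155)&(Q[:,2]<.185)&(np.hypot(Q[:,0]-.449,Q[:,1]+.388)<.165)
print("flange",m.sum(),rect(Q[m][:,:2]))
A=np.c_[Q[m][:,:2]-Q[m][:,:2].mean(0),np.ones(m.sum())]; print(np.linalg.lstsq(A,Q[m][:,2],rcond=None)[0].round(4))
go(.612,-.007,.177,90.3)
E
```

```text
flange 65845 ((449.3, -387.5), (249.9, 170.1), 41.5)
[-0.0046  0.0022  0.1687]
t 33.50 pos [ 0.4488 -0.387   0.1743] yaw(x) 41.6 tilt 0.004 F [-0.3  0.2 -3.9] open 0.0196 q [ 0.99  0.46 -0.44  1.75  0.23  0.98 -0.38]
turn az -0.8504 (alt 2.2912) rows 7.1 | world shift [0.1632 0.38   0.0027] | shift after turn [ 0.3791  0.1652 -0.0023] | before turn [ 0.3742 -0.176  -0.0023]
```

Emit:
send_rows(
  plan="0.034 -0.016 0 0 0 0 0;0.034 -0.016 0 0 0 0 0;0.034 -0.016 0 0 0 0 0;0.034 -0.016 0 0 0 0 0;0.034 -0.016 0 0 0 0 0;0.034 -0.016 0 0 0 0 0;0.034 -0.016 0 0 0 0 0;0.034 -0.016 0 0 0 0 0;0.034 -0.016 0 0 0 0 0;0.034 -0.016 0 0 0 0 0;0.034 -0.016 0 0 0 0 0;0 0 0 0 0 -0.1063 0;0 0 0 0 0 -0.1063 0;0 0 0 0 0 -0.1063 0;0 0 0 0 0 -0.1063 0;0 0 0 0 0 -0.1063 0;0 0 0 0 0 -0.1063 0;0 0 0 0 0 -0.1063 0;0 0 0 0 0 -0.1063 0;0 0 0 0 0 0 0",
)

```text
time_s: 35.17
tool_pos: [0.6118, -0.008, 0.1739]
orientation: [-2.21, -2.228, 0.004]
force: [0.1, 0.4, -3.8]
opening: 0.0196
```

```bash
python3 - <<'E'
from h import *
s=manip.state()
f,P=cloud("wrist"); Q=P.reshape(-1,3); Q=Q[~np.isnan(Q[:,0])]
cv2.imwrite("pics/w13.png",f["pixels"][:,:,::-1])
m=(Q[:,2]>.15)&(Q[:,2]<.185)&(np.hypot(Q[:,0]-.612,Q[:,1]+.007)<.165)
print("flange",m.sum(),rect(Q[m][:,:2]))
A=np.c_[Q[m][:,:2]-Q[m][:,:2].mean(0),np.ones(m.sum())]; print(np.linalg.lstsq(A,Q[m][:,2],rcond=None)[0].round(4))
go(.6122,-.0068,.177,90.3)
f=manip.grab_frame("top");cv2.imwrite("pics/t13.png",f["pixels"][:,:,::-1])
E
```

```text
flange 65897 ((612.6, -8.7), (250.7, 169.9), -89.6)
[-0.0064  0.0015  0.1676]
t 35.22 pos [ 0.612  -0.0081  0.1742] yaw(x) 90.2 tilt 0.004 F [-0.  -0.  -3.6] open 0.0195 q [ 0.48  0.56 -0.71  1.69  0.41  1.05 -0.37]
turn az -0.0021 (alt 3.1395) rows 0.0 | world shift [0.0002 0.0013 0.0028] | shift after turn [ 0.0013  0.0002 -0.0028] | before turn [ 0.0013  0.0002 -0.0028]
```

View pics/w13.png

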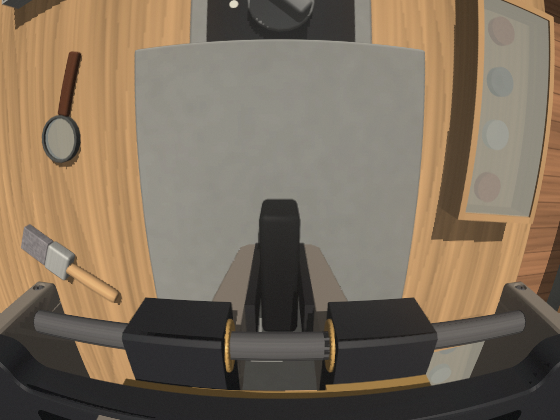

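View pics/t13.png

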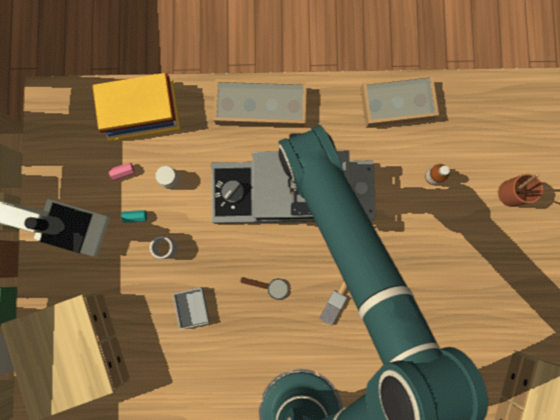

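Emit:
send_rows(
  plan="0.0015 0 0.02 0 0 0 0;0 0 0.02 0 0 0 0;0 0 0.012 0 0 0 0;0 0 0.006 0 0 0 0;0 0 0.006 0 0 0 0;0 0 0 0 0 0 0;0 0 0 0 0 0 0",
)

```text
time_s: 35.85
tool_pos: [0.6136, -0.0063, 0.1129]
orientation: [2.216, 2.227, 0.001]
force: [-0.2, 0.8, -2.7]
opening: 0.0197
```

Emit:
send_rows(
  plan="0 0 0.004 0 0 0 0;0 0 0.003 0 0 0 0;0 0 0.002 0 0 0 0;0 0 0.002 0 0 0 0;0 0 0 0 0 0 0",
)

```text
time_s: 36.27
tool_pos: [0.6132, -0.0065, 0.1013]
orientation: [-2.216, -2.227, 0.0]
force: [-0.0, -0.5, -3.6]
opening: 0.0199
```

```bash
python3 - <<'E'
from h import *
st()
f=manip.grab_frame("scene");c=f["pixels"][130:340,150:370]; cv2.imwrite("pics/s14.png",cv2.resize(c,None,fx=2.8,fy=2.8)[:,:,::-1])
E
```

```text
t 36.27 pos [ 0.6132 -0.0065  0.1013] yaw(x) 90.3 tilt 0.000 F [-0.  -0.5 -3.6] open 0.0199 q [ 0.44  0.64 -0.66  1.75  0.48  0.92 -0.42]
```

View pics/s14.png

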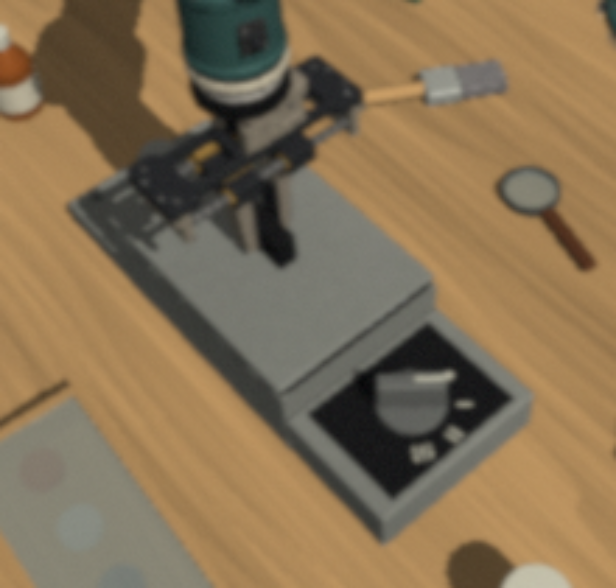

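Emit:
send_rows(
  plan="0 0 0.002 0 0 0 0;0 0 0.002 0 0 0 0;0 0 0.002 0 0 0 0;0 0 0.002 0 0 0 0;0 0 0 0 0 0 0",
)

```text
time_s: 36.73
tool_pos: [0.6135, -0.0064, 0.0946]
orientation: [2.215, 2.227, -0.0]
force: [-3.0, -1.1, 4.4]
opening: 0.0197
```

Emit:
send_rows(
  plan="0 0 0.002 0 0 0 0;0 0 0.002 0 0 0 0;0 0 0 0 0 0 0;0 0 0 0 0 0 0",
)

```text
time_s: 37.07
tool_pos: [0.6135, -0.0064, 0.0931]
orientation: [2.214, 2.226, -0.002]
force: [-9.2, -2.3, 20.6]
opening: 0.0191
```

```bash
python3 - <<'E'
from h import *
st()
f,P=cloud("wrist"); Q=P.reshape(-1,3); Q=Q[~np.isnan(Q[:,0])]
m=(Q[:,2]>.065)&(Q[:,2]<.115)&(np.hypot(Q[:,0]-.612,Q[:,1]+.007)<.1)&(abs(Q[:,1]+.007)>.045)
print("flange",m.sum(),np.median(Q[m][:,2]))
A=np.c_[Q[m][:,:2]-Q[m][:,:2].mean(0),np.ones(m.sum())]; print(np.linalg.lstsq(A,Q[m][:,2],rcond=None)[0].round(4))
E
```

```text
t 37.07 pos [ 0.6135 -0.0064  0.0931] yaw(x) 90.3 tilt 0.002 F [-9.2 -2.3 20.6] open 0.0191 q [ 0.43  0.65 -0.66  1.75  0.49  0.91 -0.43]
flange 21791 0.0868133714575274
[-0.0015  0.0008  0.0868]
```

Emit:
send_rows(
  plan="0 0 -0.002 0 0 0 0.4;0 0 0 0 0 0 0.5;0 0 0 0 0 0 0.6;0 0 0 0 0 0 0.7;0 0 -0.02 0 0 0 0.7;0 0 -0.04 0 0 0 0.8;0 0 -0.04 0 0 0 0.8;0 0 -0.02 0 0 0 0.8;0 0 0 0 0 0 0.8;0 0 0 0 0 0 0.8",
)

```text
time_s: 37.95
tool_pos: [0.6139, -0.0065, 0.2124]
orientation: [2.215, 2.226, 0.002]
force: [0.5, -0.1, -0.5]
opening: 0.0738
```

```bash
python3 - <<'E'
from h import *
st()
f,P=cloud("wrist"); Q=P.reshape(-1,3); Q=Q[~np.isnan(Q[:,0])]
cv2.imwrite("pics/w15.png",f["pixels"][:,:,::-1])
m=(Q[:,2]>.075)&(Q[:,2]<.11)&(np.hypot(Q[:,0]-.612,Q[:,1]+.007)<.165)&(Q[:,1]<.125)&(Q[:,1]>-.14)
print("flange",m.sum(),rect(Q[m][:,:2]))
A=np.c_[Q[m][:,:2]-[.612,-.007],np.ones(m.sum())]; print(np.linalg.lstsq(A,Q[m][:,2],rcond=None)[0].round(4))
m=(Q[:,2]>.105)&(Q[:,2]<.13)&(np.hypot(Q[:,0]-.612,Q[:,1]+.007)<.05)
print("handle",rect(Q[m][:,:2]),np.median(Q[m][:,2]))
f,P=cloud("top"); Q=P.reshape(-1,3)
meas("top",.459,.3713,.06,.06,.05,.1)
m=(Q[:,2]>.06)&(Q[:,2]<.085)&(np.hypot(Q[:,0]-.459,Q[:,1]-.371)<.06); print(rect(Q[m][:,:2]), cv2.fitEllipse((Q[m][:,:2]*1000).astype(np.float32)))
go(.459,.371,.20,90)
E
```

```text
t 37.95 pos [ 0.6139 -0.0065  0.2124] yaw(x) 90.3 tilt 0.002 F [ 0.5 -0.1 -0.5] open 0.0738 q [ 0.49  0.52 -0.74  1.66  0.38  1.11 -0.35]
flange 37483 ((613.1, -7.2), (250.3, 172.8), -89.7)
[-0.0016  0.0011  0.0868]
handle ((614.3, -6.2), (68.6, 20.0), -89.6) 0.12045580704805953
top 200 ((458.6, 371.7), (61.8, 60.2), 74.9) zmax 0.07704300578334
((458.5, 371.8), (62.1, 59.8), 72.3) ((458.7795104980469, 371.7264099121094), (56.15225601196289, 56.87126922607422), 157.34103393554688)
t 38.10 pos [ 0.6123 -0.0068  0.2097] yaw(x) 90.3 tilt 0.003 F [-0.7 -0.  -1. ] open 0.0733 q [ 0.49  0.52 -0.73  1.66  0.38  1.11 -0.35]
turn az 0.0052 (alt -3.1364) rows 0.0 | world shift [-0.1533  0.3778 -0.0097] | shift after turn [ 0.3778 -0.1532  0.0102] | before turn [ 0.3786 -0.1513  0.0102]
```

View pics/w15.png

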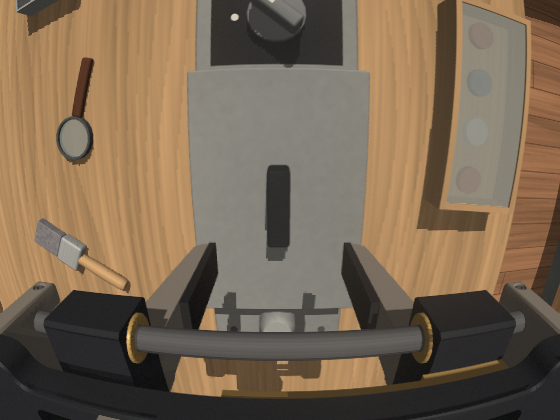

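The lid is home and level (handle top 0.1205, expected 0.122). Next is the sleeve.

Emit:
send_rows(
  plan="0.0344 -0.0139 0 0 0 0 1;0.0344 -0.0139 0 0 0 0 1;0.0344 -0.0139 0 0 0 0 1;0.0344 -0.0139 0 0 0 0 1;0.0344 -0.0139 0 0 0 0 1;0.0344 -0.0139 0 0 0 0 1;0.0344 -0.0139 0 0 0 0 1;0.0344 -0.0139 0 0 0 0 1;0.0344 -0.0139 0 0 0 0 1;0.0344 -0.0139 0 0 0 0 1;0.0344 -0.0139 0 0 0 0 1;0 0 0 0 0 0 1;0 0 0 0 0 0 1",
)

```text
time_s: 39.18
tool_pos: [0.4559, 0.3732, 0.2101]
orientation: [-2.208, -2.232, 0.004]
force: [0.1, -0.1, -0.3]
opening: 0.0916
```

```bash
python3 - <<'E'
from h import *
st()
f,P=cloud("wrist"); Q=P.reshape(-1,3); Q=Q[~np.isnan(Q[:,0])]
cv2.imwrite("pics/w16.png",f["pixels"][:,:,::-1])
m=(Q[:,2]>.062)&(Q[:,2]<.08)&(np.hypot(Q[:,0]-.459,Q[:,1]-.3715)<.05)
h=cv2.convexHull((Q[m][:,:2]*1000).astype(np.float32)); print("sleeve",m.sum(),rect(Q[m][:,:2]),np.median(Q[m][:,2]),cv2.minEnclosingCircle(h))
go(.4588,.3717,.031,90.3)
E
```

```text
t 39.18 pos [0.4559 0.3732 0.2101] yaw(x) 90.6 tilt 0.003 F [ 0.1 -0.1 -0.3] open 0.0916 q [-0.14  0.5  -0.81  1.72  0.4   1.1  -1.06]
sleeve 1089 ((459.4, 374.6), (60.9, 60.2), -31.5) 0.06827963387684088 ((459.4965515136719, 374.664306640625), 30.960407257080078)
t 39.23 pos [0.4575 0.3711 0.21  ] yaw(x) 90.4 tilt 0.003 F [ 0.6 -1.1  0.6] open 0.0918 q [-0.14  0.5  -0.81  1.72  0.4   1.1  -1.06]
turn az 0.0021 (alt -3.1395) rows 0.0 | world shift [ 0.0013  0.0006 -0.179 ] | shift after turn [0.0009 0.0017 0.179 ] | before turn [0.0009 0.0017 0.179 ]
```

View pics/w16.png

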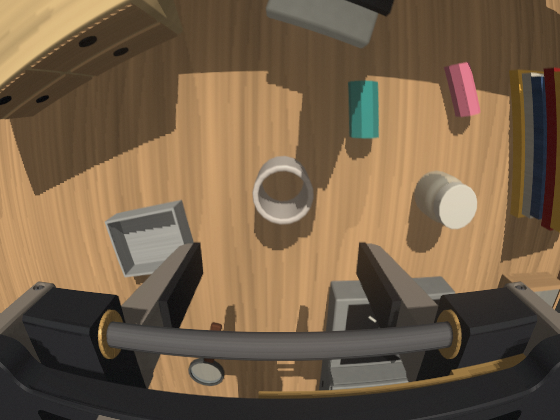

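Emit:
send_rows(
  plan="0.0018 0.0013 0.035 0 0 0 1;0 0 0.035 0 0 0 1;0 0 0.035 0 0 0 1;0 0 0.035 0 0 0 1;0 0 0.024 0 0 0 1;0 0 0.015 0 0 0 1;0 0 0 0 0 0 1;0 0 0 0 0 0 1;0 0 0 0 0 0 0;0 0 0 0 0 0 0;0 0 0 0 0 0 0;0 0 0 0 0 0 0;0 0 0 0 0 0 0;0 0 0 0 0 0 0;0 0 0 0 0 0 0;0 0 0 0 0 0 0",
  squeeze=30,
)

```text
time_s: 40.57
tool_pos: [0.4597, 0.3732, 0.0334]
orientation: [2.215, 2.227, 0.001]
force: [-1.6, -1.1, 6.2]
opening: 0.061
```

```bash
python3 - <<'E'
from h import *
s,M=st()
f,P=cloud("wrist"); Q=P.reshape(-1,3); Q=Q[~np.isnan(Q[:,0])]
cv2.imwrite("pics/w17.png",f["pixels"][:,:,::-1])
m=(Q[:,2]>.062)&(Q[:,2]<.08)&(np.hypot(Q[:,0]-.459,Q[:,1]-.3725)<.04)
h=cv2.convexHull((Q[m][:,:2]*1000).astype(np.float32)); print("sleeve",m.sum(),rect(Q[m][:,:2]),np.median(Q[m][:,2]),cv2.minEnclosingCircle(h))
E
```

```text
t 40.57 pos [0.4597 0.3732 0.0334] yaw(x) 90.3 tilt 0.001 F [-1.6 -1.1  6.2] open 0.0610 q [-0.25  0.72 -0.66  1.83  0.6   0.8  -1.21]
sleeve 5638 ((460.6, 376.8), (64.4, 63.9), -47.5) 0.06836958008098619 ((459.0253601074219, 381.8273620605469), 38.56016159057617)
```

View pics/w17.png

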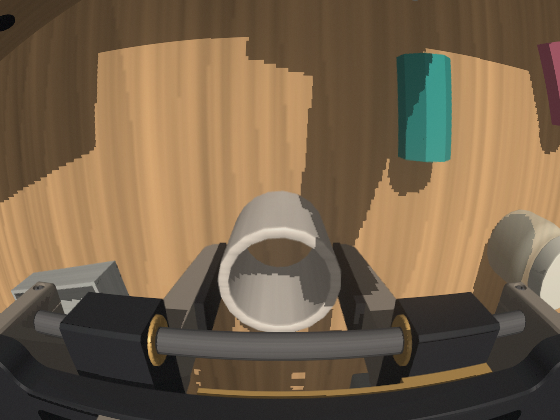

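```bash
cat >> h.py <<'E'
from scipy.optimize import least_squares
def ring(P,x,y,z0,z1,r=.028,rad=.036):
    Q=P.reshape(-1,3); Q=Q[~np.isnan(Q[:,0])]
    m=(Q[:,2]>z0)&(Q[:,2]<z1)&(np.hypot(Q[:,0]-x,Q[:,1]-y)<rad)&(np.hypot(Q[:,0]-x,Q[:,1]-y)>.02)
    q=Q[m][:,:2]
    s=least_squares(lambda c:np.hypot(q[:,0]-c[0],q[:,1]-c[1])-c[2],[x,y,r],loss="soft_l1",f_scale=.002).x
    return m.sum(),s.round(4),np.median(Q[m][:,2]).round(4)
E
python3 - <<'E'
from h import *
s,M=st()
f,P=cloud("wrist")
for z in(.064,.066,.067,.068): print(z,ring(P,.4597,.373,z,.08))
f,P=cloud("top"); print("top",ring(P,.4597,.373,.062,.085,rad=.04))
E
```

```text
t 40.62 pos [0.4597 0.3732 0.0334] yaw(x) 90.3 tilt 0.001 F [-2.2 -0.4  6.3] open 0.0609 q [-0.25  0.72 -0.66  1.83  0.6   0.8  -1.21]
0.064 (np.int64(4913), array([0.4605, 0.3756, 0.028 ]), np.float64(0.0684))
0.066 (np.int64(4470), array([0.4605, 0.3752, 0.0281]), np.float64(0.0685))
0.067 (np.int64(4142), array([0.4605, 0.375 , 0.0282]), np.float64(0.0686))
0.068 (np.int64(3238), array([0.4605, 0.3747, 0.0283]), np.float64(0.0688))
top (np.int64(4), array([0.4913, 0.4035, 0.0414]), np.float64(0.0656))
```

Emit:
send_rows(
  plan="0 0 -0.02 0 0 0 0;0 0 -0.03 0 0 0 0;0 0 -0.04 0 0 0 0;0 0 -0.04 0 0 0 0;0 0 -0.035 0 0 0 0;-0.0367 0.0102 0 0 0 0 0;-0.0367 0.0102 0 0 0 0 0;-0.0367 0.0102 0 0 0 0 0;-0.0367 0.0102 0 0 0 0 0;-0.0367 0.0102 0 0 0 0 0;-0.0367 0.0102 0 0 0 0 0;-0.0367 0.0102 0 0 0 0 0;-0.0367 0.0102 0 0 0 0 0;-0.0367 0.0102 0 0 0 0 0;-0.0367 0.0102 0 0 0 0 0;-0.0367 0.0102 0 0 0 0 0;-0.0367 0.0102 0 0 0 0 0;-0.0367 0.0102 0 0 0 0 0;-0.0367 0.0102 0 0 0 0 0;-0.0367 0.0102 0 0 0 0 0",
)

```text
time_s: 42.38
tool_pos: [0.6154, -0.1788, 0.1972]
orientation: [-2.215, -2.227, 0.001]
force: [0.7, 0.3, -1.5]
opening: 0.0608
```

Emit:
send_rows(
  plan="0 0 0 0 0 0 0;0 0 0 0 0 0 0;0 0 0 0 0 0 0;0 0 0 0 0 0 0",
)

```text
time_s: 42.72
tool_pos: [0.6154, -0.1746, 0.1975]
orientation: [-2.212, -2.23, -0.001]
force: [0.4, 0.3, -0.6]
opening: 0.0609
```

```bash
python3 - <<'E'
from h import *
go(.6125,-.1777,.12,90.35)
s=manip.state()
f,P=cloud("wrist"); cv2.imwrite("pics/w18.png",f["pixels"][:,:,::-1])
x,y,z=s["tool_pos"]
for a in (.031,.033,.034): print(ring(P,x,y,z+a,z+.045))
f,P=cloud("top"); cv2.imwrite("pics/t18.png",f["pixels"][:,:,::-1])
E
```

```text
t 42.72 pos [ 0.6154 -0.1746  0.1975] yaw(x) 90.5 tilt 0.001 F [ 0.4  0.3 -0.6] open 0.0609 q [ 0.71  0.57 -0.7   1.61  0.4   1.11 -0.08]
turn az 0.0019 (alt -3.1397) rows 0.0 | world shift [-0.0029 -0.0031 -0.0775] | shift after turn [-0.0031 -0.0029  0.0775] | before turn [-0.0031 -0.0029  0.0775]
(np.int64(4748), array([ 0.6162, -0.1723,  0.028 ]), np.float64(0.2325))
(np.int64(4268), array([ 0.6162, -0.1727,  0.0281]), np.float64(0.2326))
(np.int64(3798), array([ 0.6162, -0.1729,  0.0281]), np.float64(0.2327))
```

View pics/w18.png

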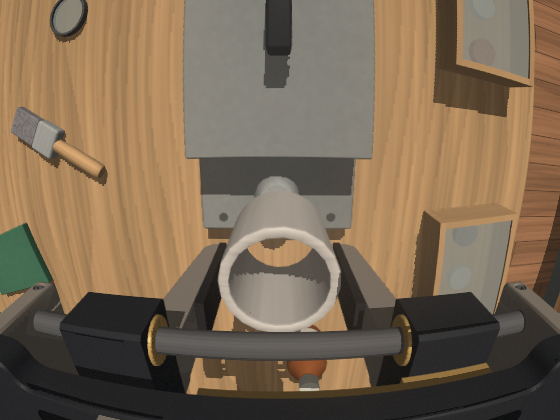

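```bash
python3 - <<'E'
from h import *
f,P=cloud("wrist"); Q=P.reshape(-1,3); Q=Q[~np.isnan(Q[:,0])]
m=(Q[:,2]>.03)&(Q[:,2]<.08)&(np.hypot(Q[:,0]-.613,Q[:,1]+.176)<.035)
q=Q[m]; print(len(q))
for a,b in((.035,.055),(.055,.065),(.069,.08)):
    k=q[(q[:,2]>a)&(q[:,2]<b)]
    if len(k)>10: print(a,len(k),k.min(0).round(4),k.max(0).round(4), np.percentile(k[:,1],98))
k=q[(q[:,2]>.04)&(q[:,2]<.062)]
s=least_squares(lambda c:np.hypot(k[:,0]-c[0],k[:,1]-c[1])-.0225,[.613,-.176],loss="soft_l1",f_scale=.001).x; print("spigot fit",s.round(4),len(k))
# bolts plate / lid edge
m=(Q[:,2]>.075)&(Q[:,2]<.1)&(abs(Q[:,0]-.612)<.12)&(Q[:,1]<.0)&(Q[:,1]>-.14); k=Q[m]
print("lid edges",np.percentile(k[:,0],[.5,99.5]),np.percentile(k[:,1],.3))
E
```

```text
781
0.035 119 [ 0.5916 -0.1704  0.0353] [ 0.6341 -0.1538  0.055 ] -0.15389515679633087
0.055 104 [ 0.5914 -0.1733  0.0555] [ 0.6345 -0.153   0.065 ] -0.1531881421684966
0.069 303 [ 0.5958 -0.1704  0.069 ] [ 0.6313 -0.155   0.0754] -0.1561101484200025
spigot fit [ 0.6136 -0.1763] 124
lid edges [0.53081423 0.69802371] -0.13159845420259095
```

Emit:
send_rows(
  plan="-0.0034 -0.0026 0 0 0 0 0;0 0 0.03 0 0 0 0;0 0 0.03 0 0 0 0;0 0 0.02 0 0 0 0;0 0 0 0 0 0 0;0 0 0.006 0 0 0 0;0 0 0.006 0 0 0 0;0 0 0 0 0 0 0;0 0 0 0 0 0 0",
)

```text
time_s: 43.62
tool_pos: [0.6135, -0.1802, 0.1065]
orientation: [2.215, 2.227, 0.001]
force: [1.7, 0.3, -1.2]
opening: 0.0613
```

```bash
python3 - <<'E'
from h import *
s,M=st()
f,P=cloud("wrist"); x,y,z=s["tool_pos"]
for a in (.031,.033,.034): print(ring(P,x,y,z+a,z+.045))
st()
Q=P.reshape(-1,3);
m=(Q[:,2]>.075)&(Q[:,2]<.1)&(abs(Q[:,0]-.612)<.12)&(Q[:,1]<.0)&(Q[:,1]>-.14); k=Q[m]
print("lid edges",np.percentile(k[:,0],[.5,99.5]),np.percentile(k[:,1],.3))
cv2.imwrite("pics/w19.png",f["pixels"][:,:,::-1])
E
```

```text
t 43.62 pos [ 0.6135 -0.1802  0.1065] yaw(x) 90.3 tilt 0.001 F [ 1.7  0.3 -1.2] open 0.0613 q [ 0.69  0.67 -0.64  1.68  0.47  0.96 -0.13]
(np.int64(4720), array([ 0.6143, -0.1777,  0.028 ]), np.float64(0.1414))
(np.int64(4248), array([ 0.6143, -0.1781,  0.0281]), np.float64(0.1415))
(np.int64(3746), array([ 0.6143, -0.1785,  0.0281]), np.float64(0.1417))
t 43.67 pos [ 0.6137 -0.1802  0.1066] yaw(x) 90.3 tilt 0.002 F [ 0.1 -0.9 -1.4] open 0.0615 q [ 0.69  0.67 -0.64  1.68  0.47  0.96 -0.13]
lid edges [0.53129202 0.69783873] -0.13171131082669008
```

Emit:
send_rows(
  plan="0.002 -0.0007 0 0 0 0 0;0 0 0.004 0 0 0 0;0 0 0.004 0 0 0 0;0 0 0.004 0 0 0 0;0 0 0 0 0 0 0",
)

```text
time_s: 44.08
tool_pos: [0.6115, -0.1781, 0.0924]
orientation: [-2.215, -2.226, 0.002]
force: [0.3, 0.1, -1.4]
opening: 0.0611
```

Emit:
send_rows(
  plan="0 0 0.006 0 0 0 0;0 0 0.006 0 0 0 0;0 0 0.006 0 0 0 0;0 0 0.005 0 0 0 0;0 0 0.003 0 0 0 0;0 0 0.002 0 0 0 0;0 0 0 0 0 0 0",
)

```text
time_s: 44.67
tool_pos: [0.612, -0.178, 0.0649]
orientation: [-2.215, -2.227, 0.001]
force: [-0.7, 0.1, -2.9]
opening: 0.0609
```

Emit:
send_rows(
  plan="0 0 0.002 0 0 0 0;0 0 0.001 0 0 0 0;0 0 0.001 0 0 0 0;0 0 0 0 0 0 0",
)

```text
time_s: 45.0
tool_pos: [0.6127, -0.1782, 0.0634]
orientation: [2.215, 2.226, -0.001]
force: [-3.5, 0.9, 9.3]
opening: 0.0606
```

Emit:
send_rows(
  plan="0 0 0 0 0 0 0.8;0 0 0 0 0 0 0.85;0 0 0 0 0 0 0.9;0 0 0 0 0 0 0.9;0 0 -0.02 0 0 0 0.9;0 0 -0.04 0 0 0 0.9;0 0 -0.04 0 0 0 0.9;0.03 0 -0.03 0 0 0 0.8;0 0 0 0 0 0 0.8;0 0 0 0 0 0 0.8",
)

```text
time_s: 45.83
tool_pos: [0.6135, -0.1466, 0.1934]
orientation: [2.209, 2.228, 0.004]
force: [-0.1, -0.3, -0.8]
opening: 0.0736
```

```bash
python3 - <<'E'
from h import *
s,M=st()
f,P=cloud("wrist"); cv2.imwrite("pics/w20.png",f["pixels"][:,:,::-1])
print(ring(P,.613,-.1765,.09,.12),"want z .100")
Q=P.reshape(-1,3); Q=Q[~np.isnan(Q[:,0])]
m=(Q[:,2]>.075)&(Q[:,2]<.1)&(np.hypot(Q[:,0]-.612,Q[:,1]+.007)<.165)&(Q[:,1]<.125)&(Q[:,1]>-.138)
A=np.c_[Q[m][:,:2]-[.612,-.007],np.ones(m.sum())]; print("lid plane",np.linalg.lstsq(A,Q[m][:,2],rcond=None)[0].round(4),rect(Q[m][:,:2]))
f,P=cloud("top"); Q=P.reshape(-1,3); cv2.imwrite("pics/t20.png",f["pixels"][:,:,::-1])
m=(Q[:,2]>0.078)&(Q[:,2]<.1)&(abs(Q[:,0]-.612)<.05)&(Q[:,1]>.14)&(Q[:,1]<.22)
print("dialbar",m.sum(),rect(Q[m][:,:2]),Q[m].mean(0))
go(.611,.177,.21,-40)
E
```

```text
t 45.83 pos [ 0.6135 -0.1466  0.1934] yaw(x) 90.5 tilt 0.004 F [-0.1 -0.3 -0.8] open 0.0736 q [ 0.68  0.56 -0.7   1.64  0.4   1.09 -0.12]
(np.int64(1532), array([ 0.6135, -0.1753,  0.0278]), np.float64(0.0981)) want z .100
lid plane [-0.0017  0.0009  0.0869] ((614.1, -44.6), (174.8, 172.3), -89.2)
dialbar 127 ((610.6, 177.2), (54.9, 16.9), -40.0) [0.61003677 0.17720901 0.089009  ]
t 45.93 pos [ 0.6115 -0.1493  0.1901] yaw(x) 90.3 tilt 0.002 F [ 0.5 -1.1 -0. ] open 0.0736 q [ 0.68  0.56 -0.7   1.64  0.4   1.09 -0.12]
turn az -0.8675 (alt 2.2741) rows 7.2 | world shift [-0.0005  0.3263  0.0199] | shift after turn [ 0.2101  0.2496 -0.0201] | before turn [ 0.3262  0.0012 -0.0201]
```

View pics/w20.png

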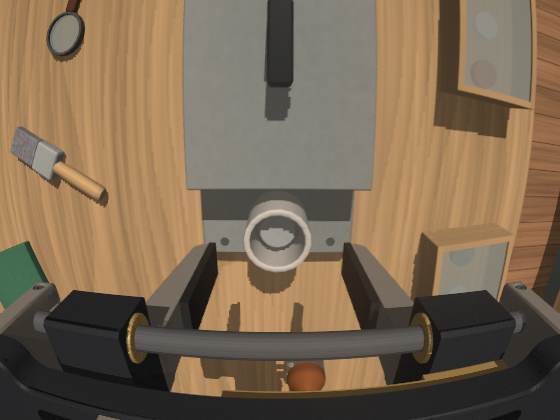

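Emit:
send_rows(
  plan="0.0363 0.0001 0 0 0 0 0.6;0.0363 0.0001 0 0 0 0 0.6;0.0363 0.0001 0 0 0 0 0.6;0.0363 0.0001 0 0 0 0 0.6;0.0363 0.0001 0 0 0 0 0.5;0.0363 0.0001 0 0 0 0 0.5;0.0363 0.0001 0 0 0 0 0.5;0.0363 0.0001 0 0 0 0 0.5;0.0363 0.0001 0 0 0 0 0.5;0 0 0 0 0 -0.1085 0.5;0 0 0 0 0 -0.1085 0.5;0 0 0 0 0 -0.1085 0.5;0 0 0 0 0 -0.1085 0.5;0 0 0 0 0 -0.1085 0.5;0 0 0 0 0 -0.1085 0.5;0 0 0 0 0 -0.1085 0.5;0 0 0 0 0 -0.1085 0.5;0 0 0 0 0 0 0.5;0 0 0 0 0 0 0.5",
)

```text
time_s: 47.52
tool_pos: [0.611, 0.1769, 0.1892]
orientation: [-1.079, -2.948, 0.002]
force: [0.0, -0.2, -1.1]
opening: 0.046
```

```bash
python3 - <<'E'
from h import *
s,M=st()
f,P=cloud("wrist"); cv2.imwrite("pics/w21.png",f["pixels"][:,:,::-1])
Q=P.reshape(-1,3); Q=Q[~np.isnan(Q[:,0])]
m=(Q[:,2]>0.084)&(Q[:,2]<.1)&(np.hypot(Q[:,0]-.611,Q[:,1]-.177)<.04)
r=rect(Q[m][:,:2]); print("dialbar",m.sum(),r,np.median(Q[m][:,2]))
go(r[0][0]/1000,r[0][1]/1000,.066,r[2])
E
```

```text
t 47.52 pos [0.611  0.1769 0.1892] yaw(x) 139.8 tilt 0.003 F [ 0.  -0.2 -1.1] open 0.0460 q [ 0.29  0.66 -0.92  1.61  0.56  1.16  0.11]
dialbar 1103 ((611.0, 179.7), (54.6, 16.0), -39.7) 0.09040569518618935
t 47.57 pos [0.6111 0.1771 0.1896] yaw(x) 139.8 tilt 0.002 F [ 0.  -0.8 -0.4] open 0.0457 q [ 0.29  0.66 -0.92  1.61  0.56  1.16  0.11]
turn az -0.0086 (alt 3.1330) rows 0.1 | world shift [-1.000e-04  2.600e-03 -1.236e-01] | shift after turn [0.0015 0.0022 0.1236] | before turn [0.0016 0.0022 0.1236]
```

View pics/w21.png

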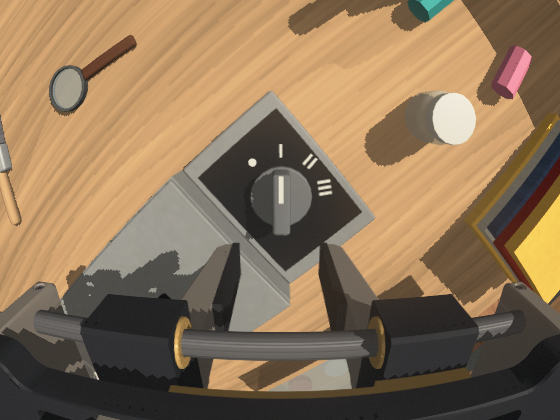

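The pointer is at one bar (281,150 in the wrist view). Two bars is the next mark clockwise (310,160), so I turn about +0.7 about tool z.

Emit:
send_rows(
  plan="0.0008 0.0012 0.035 0 0 -0.006 0.5;0 0 0.035 0 0 0 0.5;0 0 0.03 0 0 0 0.5;0 0 0.016 0 0 0 0.5;0 0 0.007 0 0 0 0.5;0 0 0 0 0 0 0.5;0 0 0 0 0 0 0;0 0 0 0 0 0 0;0 0 0 0 0 0 0;0 0 0 0 0 0 0;0 0 0 0 0 0 0;0 0 0 0 0 0 0;0 0 0 0 0 0 0",
  squeeze=20,
)

```text
time_s: 48.65
tool_pos: [0.6112, 0.1783, 0.0691]
orientation: [1.066, 2.955, -0.004]
force: [-4.1, -3.5, 5.9]
opening: 0.016
```

Emit:
send_rows(
  plan="0 0 0 0 0 0.09 0;0 0 0 0 0 0.09 0;0 0 0 0 0 0.09 0;0 0 0 0 0 0.09 0;0 0 0 0 0 0.09 0;0 0 0 0 0 0.09 0;0 0 0 0 0 0.09 0;0 0 0 0 0 0.08 0;0 0 0 0 0 0 0;0 0 0 0 0 0 0",
)

```text
time_s: 49.48
tool_pos: [0.6109, 0.1775, 0.069]
orientation: [2.026, 2.399, -0.006]
force: [-3.6, -5.6, 5.7]
opening: 0.0158
```

```bash
python3 - <<'E'
from h import *
s,M=st(); print(s["torque"])
f,P=cloud("top"); Q=P.reshape(-1,3); cv2.imwrite("pics/t22.png",f["pixels"][:,:,::-1])
E
```

```text
t 49.48 pos [0.6109 0.1775 0.069 ] yaw(x) 99.6 tilt 0.004 F [-3.6 -5.6  5.7] open 0.0158 q [ 0.13  0.73 -0.67  1.7   0.55  0.91 -0.59]
[-1.10273285  0.85755813 -0.01090377]
```

Emit:
send_rows(
  plan="0 0 0 0 0 0 0.45;0 0 0 0 0 0 0.45;0 0 0 0 0 0 0.45;0 0 0 0 0 0 0.45;0 0 0 0 0 0 0.45;0 0 -0.02 0 0 0 0.45;0 0 -0.04 0 0 0 0.5;0 0 -0.04 0 0 0 0.5;-0.02 0 -0.04 0 0 0 0.5;-0.04 -0.01 0 0 0 0 0.5;-0.03 -0.02 0 0 0 0 0.5;0 -0.04 0 0 0 0 0.5;0 -0.04 0 0 0 0 0.5;0 -0.04 0 0 0 0 0.5;0 0 0 0 0 0 0.5;0 0 0 0 0 0 0.5",
)

```text
time_s: 50.87
tool_pos: [0.4771, 0.066, 0.2055]
orientation: [2.025, 2.4, -0.003]
force: [0.6, -0.7, 0.6]
opening: 0.0457
```

```bash
python3 - <<'E'
from h import *
st()
f,P=cloud("wrist"); cv2.imwrite("pics/w23.png",f["pixels"][:,:,::-1])
Q=P.reshape(-1,3); Q=Q[~np.isnan(Q[:,0])]
m=(Q[:,2]>0.084)&(Q[:,2]<.1)&(np.hypot(Q[:,0]-.611,Q[:,1]-.178)<.04)
if m.sum()>20: print("dialbar w",m.sum(),rect(Q[m][:,:2]))
f,P=cloud("top"); Q=P.reshape(-1,3); cv2.imwrite("pics/t23.png",f["pixels"][:,:,::-1])
m=(Q[:,2]>0.078)&(Q[:,2]<.1)&(abs(Q[:,0]-.612)<.05)&(Q[:,1]>.14)&(Q[:,1]<.22)
if m.sum()>20: print("dialbar",m.sum(),rect(Q[m][:,:2]))
print("sleeve top",ring(P,.613,-.1765,.088,.12))
f,P2=cloud("scene"); c=f["pixels"][130:340,130:370]; cv2.imwrite("pics/s23.png",cv2.resize(c,None,fx=2.8,fy=2.8)[:,:,::-1])
m=(Q[:,2]>.07)&(Q[:,2]<.1)&(abs(Q[:,0]-.612)<.1)&(Q[:,1]<.125)&(Q[:,1]>-.135)
A=np.c_[Q[m][:,:2]-[.612,-.007],np.ones(m.sum())]; print("lid plane",np.linalg.lstsq(A,Q[m][:,2],rcond=None)[0].round(4),rect(Q[m][:,:2]))
E
```

```text
t 50.87 pos [0.4771 0.066  0.2055] yaw(x) 99.7 tilt 0.003 F [ 0.6 -0.7  0.6] open 0.0457 q [ 0.53  0.31 -0.86  1.97  0.29  0.99 -0.3 ]
dialbar w 914 ((610.5, 178.9), (55.3, 16.5), -80.0)
dialbar 128 ((611.0, 176.6), (54.5, 17.3), -79.7)
sleeve top (np.int64(174), array([ 0.6125, -0.1776,  0.0278]), np.float64(0.0971))
lid plane [ 0.0038 -0.0013  0.0864] ((613.6, -7.9), (251.1, 173.1), 90.0)
```

View pics/w23.png

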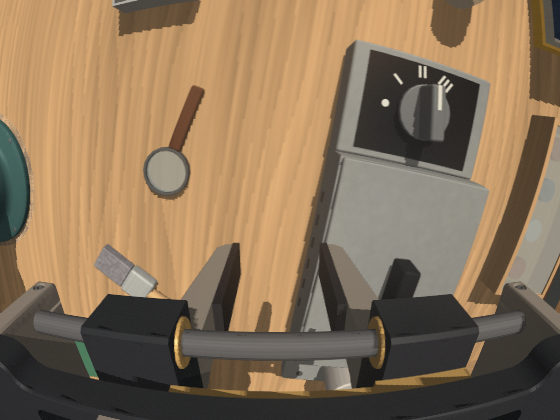

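View pics/t23.png

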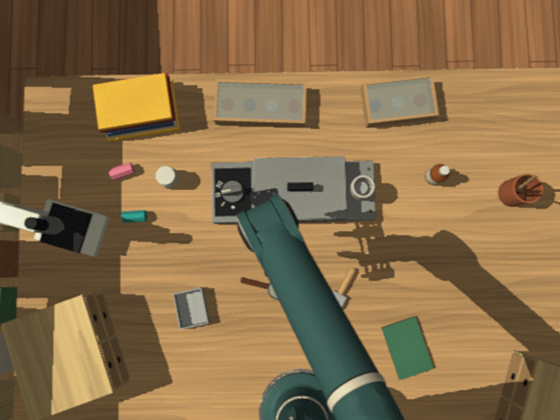

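View pics/s23.png

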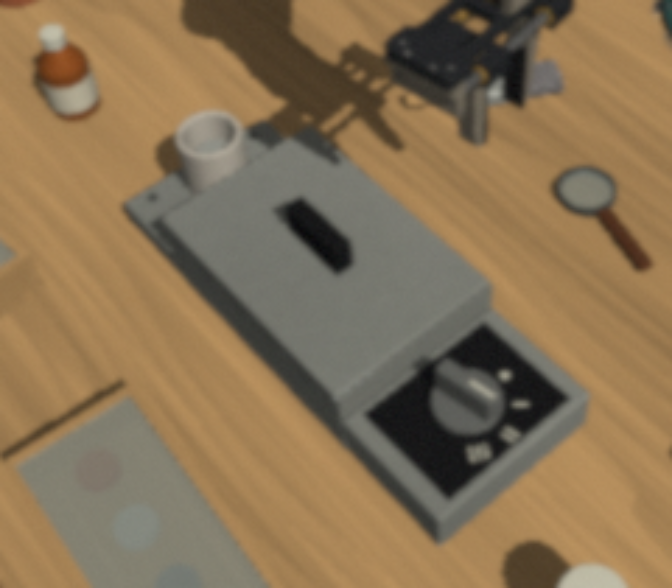

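```bash
python3 -c "
from cell import manip
print(manip.job_done(), manip.state()['time_s'])"
```

```text
the job is handed in; nothing more can be done
the job is handed in; nothing more can be done
```

I laid all five specimens in the chamber, fitted and pressed down the lid, pushed the sleeve onto the spigot, then turned the dial from one bar to two bars. I handed the job in at about 51 s; no verdict is reported, so what follows is my own checks.

**Last checks**
- **Specimens:** the wrist view before the lid went on showed calcite, wood, vertebra, slab and cluster all lying in the chamber, with none left on the bench. They have been out of sight since.
- **Lid:** the handle top read 0.1205 m against 0.122 m for fully home. The lid was level within 0.005 rad and about 1–2 mm off the rim's centre. It had been pressed with about 20 N.
- **Sleeve:** its top read 0.097–0.098 m against 0.100 m; the cameras read about 2 mm low at that height. It is centred on the spigot within about 1–2 mm, and the tool felt contact at the foot.
- **Dial:** the bar lies at -80° in both the top and wrist views, which is 1.40 rad.
- **Bystanders and arm:** the bottle and jar still stand, and the gripper is clear of everything.

**What failed or disagreed**
- **Missed grasps:** the first two tries at the cluster missed, and the second slid it about 12 mm. On the first I also lifted before the fingers had closed.
- **Fingertip position:** the stated fingertip position did not match. Both cameras put the tips about 4 mm behind the TCP, not 22 mm ahead of it, and going down without touching the bench bore this out. I worked from the measured value after that.
- **Camera offset:** the wrist and top cameras differed by 1–2.5 mm on some points. I averaged them, or compared both parts in the same view.

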